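Load slide carriers from a stack into a drying rack and close the keeper

ROBOT

A 6-joint arm with a two-finger parallel gripper is mounted at the origin on a cart in front of the work surface, level with it; the furniture and walls round the work are solid. World frame = base frame: x ahead of the robot, y to its left, z up, the work surface at z = 0. Lengths are in m, angles in degrees, forces in N, time in s.
With the tool pointing down it reaches from about 0.3 to 0.75 m from the base axis. Payload 8.5 kg.
Tool frame: the origin (TCP) lies midway between the tips of the shut fingers; the grasp point (between the pads) lies 19 mm behind it (env.pinch_z is the z of the grasp point in the tool frame, in m); z points along the fingers, y is the line along which they close (so a half turn about z gives the same grasp; the last joint's range is limited). The gripper opens to 85 mm and grips with 20 to 120 N. Pads are 22 mm wide; open, the fingers measure 114 mm over their backs; the gripper's body (76 mm by 85 mm) begins 54 mm behind the grasp point. The pads swing forward as they close: fully open they stand 13 mm farther back than shut.
Start: joints at [-81.549, 21.807, 74.336, -0, 83.858, -12.336], TCP at [0.195, -0.514, 0.231] pointing down, gripper open.
Joint ranges: [-178.18, 178.18], [-50.72, 133.34], [12.68, 142.11], [-81.47, 261.47], [9.98, 163.14], [-165.26, 165.26]. Speed limits (degrees/s): [136.94, 136.94, 180, 180, 180, 180].

INTERFACE

Orientations are given as a 3x3 rotation matrix whose columns are the frame's x, y, z axes.
In Python, from rig import env gives the robot as it stands.
- The arm moves only by the tool arm_command, never from a script. Its argument "deltas" is a list of rows, each an object of numbers: "rx", "ry", "rz": the turn, a rotation vector about the tool's x, y, z in rad; "dx", "dy", "dz": the shift along the tool's x, y, z in m; "fingers": the finger opening in m, from 0 to 0.0854. In form: [{"rx": .., "ry": .., "rz": .., "dx": .., "dy": .., "dz": .., "fingers": ..}, ...]. A call has 1 to 12 rows; each row shifts and turns the commanded pose from where the row before left it, along the tool's axes as they then stand; what a row does not reach is not made up. A row lasts 1/10 s, in which the tool goes at most 50 mm and 8.59 degrees, less where a joint would pass 70% of its speed; a pose out of reach is approached as far as the arm can. A call is refused whole if a number of a shift passes 0.05 or a number of a turn 0.15, either way. A call with a gripper value outside its range is refused whole. The fingers move at their own pace and stop on an object; "squeeze" is the grip in N (left out, the last holds). Time passes only in rows, so rows that do not move let the fingers close. It gives the time, the measured TCP pose, the force, the opening and the grip force at its end, in the units of the state.
- env.observe(): the state, without advancing time (a new reading comes with each control period).
- env.get_image(name): name is "scene" or "top" or "wrist"; returns a dict with "color" (400x640x3 uint8, blue, green, red), "camera_matrix" (3x3 intrinsics, pixels), "eye" and "orientation" of the camera in the world. Camera axes: x right, y up, looking along -z (the intrinsics and any distortion apply to the point x, -y, -z); pixel columns grow to the right and rows downward; lengths in m; the calibration is good to about 2 mm. A picture is of the moment at which its call begins. There is no depth.
- env.close_job(): hands the job in; it is judged then, once.
Trained networks look in a picture, given as the dict that the camera call returned (one of the last four; its "shot" number tells which), for a name from the list of things; names that differ only in an ending like _2 or _b are one class to them, and where a whole thing is asked for, a point or a joint stands for the part that bears it (a point fixed in the world has none). Each returns a list of dicts, best first, with "p" (0 to 1); they miss things now and then, are a little off and sometimes report something else, mostly with a low value. They report only what shows in the picture. A call takes as long as a camera call.
- env.look_for(query, picture): "box" ([left, top, right, bottom] in pixels, round what is visible of it).
- env.tip_of(query, picture): "location" ([column, row] in pixels: a listed point, or the origin of a listed thing).
The state is a dict: "time_s": time; "q": joint angles; "qvel": joint speeds; "joint_efforts": joint torques, N m; "position": TCP position; "tool_rot": TCP orientation; "ft_force": force on the tool from outside, world axes, zero at the start; "wrist_torque": the same for the moment, N m; "grip_width": finger opening in m; "gripper_force": force on a finger pad.
Only numpy, scipy, OpenCV 4.12 (cv2) and the standard library are available. Lean on these libraries where they do the work, as an engineer would, in place of code of your own. Each camera call takes 0.05 s, during which the arm holds its last target. There are 200 camera calls.

TASK

Get the slide drying rack ready for the oven: take the two upper carriers off the stack, one by one, and slide each fully home, plain end first, into a free bay of the rack so that its grip tab sticks out at the front. Then swing the wire keeper forward over the rack and all the way down in front of the carriers so that none can slip out. Leave the rest of the stack, the carrier already in the rack and everything else on the bench as they are.

Things in the scene. Friction and masses are not known exactly. Their poses are not given: they have to be found in the camera images.
- carrier_1: top one of four stacked aluminium slide carriers: flat tray 96 (x) x 62 (y) x 12 mm, empty, about 130 g (100 to 180), with a grip tab 28 wide, 5 thick in the middle of its -x end, level with its underside (x -48 to -88, y -14 to 14, z 0 to 5 mm). Origin under the centre of the 96x62 body; x from tab to plain end, z up. Tabs in the stack point alternately to either end; 12 mm a layer
- carrier_2: the second carrier from the top (same kind as carrier_1, same frame), turned end for end against carrier_1, its tab clear on the other side
- carrier_3: the third from the top, same kind; stays where it is
- carrier_4: the lowest of the stack, same kind, flat on the bench; stays where it is
- loaded_carrier: the same kind of carrier with two glass slides lying in it, already home in bay_c; stays there
- rack: grey and steel drying rack, 116 deep (x), 230 wide (y; 244 over the keeper arms), cheeks to 64 mm high at the sides, fixed on the bench; three bays side by side 72 mm apart, all open to its -x side, which faces the robot. Origin on the bench under its centre, x points to its back.
- bay_a: free bay (fixed in the rack): steel channel 100 deep (x), 66 wide inside, walls 18 high, 12 mm wide lips along both top edges from x = -38 on, leaving 16.8 mm of height; mouth at x = -50 with walls flared 2 mm over the last 10, end stop at x = +50. Origin at the centre of its floor, 24 mm above the bench; x from mouth to stop. Which of the three places it takes varies
- bay_b: the other free bay of the rack, same shape and frame as bay_a; its place varies
- bay_c: the bay that holds the loaded carrier, same shape and frame; its place varies
- bay_a_seat (a point): where the origin of a carrier lies when it is fully home in bay_a: on its floor, 2 mm behind its centre
- bay_b_seat (a point): the same for bay_b
- bay_c_seat (a point): the same for bay_c
- keeper (a joint): U-shaped bail of 8 mm steel wire, cross bar along the rack's y, arms outside the cheeks. rad: 0 = closed (bar centre at rack x = -56, z = 35 mm, above the tabs, 6 mm in front of carriers that are home; one that sticks out blocks it), 2.0 = bar straight up, more = laid back, limit 2.75. Starts at 2.1 to 2.7; stiff hinge, stays where left, about 2 N at the bar moves it
- microtome_front (a point): middle of the front rim of the fixed microtome's cream waste tray: rim 84 mm high, 300 wide along world y, tray reaches back along +x; from 50 mm behind the rim the machine rises (180 mm, farther back up to about 300). It stands right of the stack, between it and the side from which the arm starts: pass in front of it
- keeper_bar (a point): middle of the keeper's cross bar, on the centre line of the wire
- keeper_hinge (a point): middle of the keeper's hinge line, which runs along the rack's y at rack x = -5, z = 58 mm; the bar turns about it at a radius of 56 mm
- staining_jar: loose bystander: clear glass staining jar with lid, 60 mm round, 108 tall; origin under its centre
- dropper: loose bystander: amber dropper bottle, 33 across, 102 tall, between stack and rack; origin under its centre
- bench_clock: loose bystander: white bench timer 60x68x18; origin under its centre
- green_brush: loose bystander: thin green brush, 192 long (its y), 8 thick, lying in front of the rack; origin under its centre
- section_brush: loose bystander: flat brush with a wooden handle, 67x185x14, lying along its y; origin under its centre

How it is judged:
By the outcome, as a careful person would: the job done as asked, in the order asked, and still so for the second after the job is handed in, with the robot touching nothing.
It also fails if it takes over 72 s, if anything falls off the work surface, if the arm or the gripper's body presses on something with over 40 N, if the wrist force passes 120 N, or if a joint passes its speed limit or range.

## Working session

There is one attempt and no reset: what is moved stays moved. The work goes in short steps, Python scripts to look and compute and a tool call to move; the robot and the scene stay as the last step left them, time stands still between calls to the robot, and variables do not carry over. Pictures are saved under pics/ and viewed, at most 10 in all, crops included, and the job is handed in when it is done.

Besides the shell and the picture viewer there is one more tool, called after "Emit:" in YAML: its name, and indented under it one key for each argument. arm_command: Moves the arm, as the interface text tells. Its arguments: {"type":"object","properties":{"deltas":{"type":"array"},"squeeze":{"type":"number"}},"required":["deltas"]}

```bash
mkdir -p pics; ls; cat > h.py <<'E'
import numpy as np, cv2
from rig import env
def ray(pic,uv):
    K=np.array(pic["camera_matrix"]);R=np.array(pic["orientation"])
    u=np.linalg.solve(K,[uv[0],uv[1],1.]);d=R@np.array([u[0],-u[1],-u[2]])
    return np.array(pic["eye"]),d/np.linalg.norm(d)
def atz(pic,uv,z):
    e,d=ray(pic,uv);return e+d*(z-e[2])/d[2]
def proj(pic,P):
    K=np.array(pic["camera_matrix"]);R=np.array(pic["orientation"])
    c=R.T@(np.array(P)-np.array(pic["eye"]));p=K@np.array([c[0],-c[1],-c[2]]);return p[:2]/p[2]
def tri(a,ua,b,ub):
    e1,d1=ray(a,ua);e2,d2=ray(b,ub)
    A=np.stack([d1,-d2],1);t=np.linalg.lstsq(A,e2-e1,rcond=None)[0]
    p,q=e1+d1*t[0],e2+d2*t[1];return (p+q)/2,np.linalg.norm(p-q)
E
python3 - <<'E'
from h import *
np.set_printoptions(precision=4,suppress=True)
P={n:env.get_image(n) for n in("scene","top")}
print([k for k in P["top"]])
for n,p in P.items():
    cv2.imwrite(f"pics/{n}0.png",p["color"]);print(n,np.array(p["eye"]),p["camera_matrix"],np.array(p["orientation"]).tolist())
for q in["carrier_1","loaded_carrier","rack","bay_a","bay_a_seat","bay_c","bay_c_seat","keeper","keeper_bar","keeper_hinge","microtome_front","dropper","staining_jar","bench_clock","green_brush","section_brush"]:
    for n,p in P.items():
        r=env.tip_of(q,p)
        print(q,n,[(round(x["p"],2),[round(v) for v in x["location"]],atz(p,x["location"],0)[:2].round(3).tolist()) for x in r[:5]])
s=env.observe();print(s["time_s"],s["tool_rot"],env.pinch_z)
E
```

```text
pics
['color', 'camera_matrix', 'eye', 'orientation', 'shot']
scene [-0.1372  0.9123  0.6022] [[419.6491   0.     323.525 ]
 [  0.     419.6491 204.0347]
 [  0.       0.       1.    ]] [[-0.7949358704395055, 0.2643170053047782, -0.5460892624794043], [-0.6066771842422433, -0.3529133159248253, 0.7123166329399083], [-0.004444773165089334, 0.8975459387405518, 0.44089855051003796]]
top [0.3435 0.0738 1.5008] [[478.3306   0.     312.5521]
 [  0.     478.3306 190.0649]
 [  0.       0.       1.    ]] [[-0.008183872318794312, 0.9906457129097457, -0.1362134197772435], [-0.9999438203368559, -0.009025068438842425, -0.005559164488274822], [-0.006736497903447943, 0.1361602718608335, 0.9906639187750711]]
carrier_1 scene [(0.91, [311, 218], [0.583, 0.037]), (0.62, [304, 229], [0.555, 0.106]), (0.49, [307, 222], [0.576, 0.064]), (0.47, [306, 234], [0.534, 0.122])]
carrier_1 top [(0.68, [308, 190], [0.549, 0.098])]
loaded_carrier scene [(0.62, [212, 285], [0.557, 0.439])]
loaded_carrier top []
rack scene [(0.73, [232, 248], [0.643, 0.3]), (0.59, [228, 271], [0.569, 0.377])]
rack top [(0.75, [216, 182]
[... 563 characters left out ...]
34, 247], [0.644, 0.292]), (0.59, [225, 264], [0.597, 0.363]), (0.55, [209, 283], [0.57, 0.436])]
bay_c top [(0.92, [218, 180], [0.584, 0.382]), (0.9, [240, 169], [0.62, 0.312]), (0.57, [218, 184], [0.573, 0.383]), (0.54, [195, 194], [0.542, 0.455]), (0.28, [238, 171], [0.612, 0.319])]
bay_c_seat scene [(0.64, [209, 279], [0.581, 0.428])]
bay_c_seat top [(0.68, [196, 194], [0.541, 0.451]), (0.58, [195, 190], [0.552, 0.454])]Traceback (most recent call last):
  File "<stdin>", line 9, in <module>
ValueError: it knows: bay, bay_a_seat, bay_b_seat, bay_c_seat, bench_clock, carrier, dropper, green_brush, keeper_bar, keeper_hinge, loaded_carrier, microtome_front, rack, section_brush, staining_jar
```

```bash
python3 - <<'E'
from h import *
P={n:env.get_image(n) for n in("scene","top")}
c=P["top"]["color"][90:290,130:430];cv2.imwrite("pics/topc.png",cv2.resize(c,None,fx=2.6,fy=2.6,interpolation=cv2.INTER_CUBIC))
c=P["scene"]["color"][130:350,130:430];cv2.imwrite("pics/scenec.png",cv2.resize(c,None,fx=2.6,fy=2.6,interpolation=cv2.INTER_CUBIC))
for q in["keeper_bar","keeper_hinge","microtome_front","dropper","staining_jar","bench_clock","green_brush","section_brush","bay_b_seat"]:
    for n,p in P.items():
        r=env.tip_of(q,p)
        print(q,n,[(round(x["p"],2),[round(v) for v in x["location"]],atz(p,x["location"],0)[:2].round(3).tolist()) for x in r[:3]])
s=env.observe();print(s["time_s"],s["tool_rot"],env.pinch_z)
E
```

```text
keeper_bar scene [(0.87, [209, 236], [0.742, 0.297]), (0.37, [332, 268], [0.373, 0.213])]
keeper_bar top [(0.65, [210, 170], [0.617, 0.409]), (0.53, [194, 189], [0.557, 0.459])]
keeper_hinge scene [(0.68, [226, 251], [0.644, 0.321])]
keeper_hinge top [(0.91, [216, 182], [0.58, 0.388])]
microtome_front scene [(0.97, [389, 180], [0.535, -0.362]), (0.72, [212, 237], [0.732, 0.296])]
microtome_front top [(0.8, [405, 224], [0.439, -0.208])]
dropper scene [(0.63, [259, 228], [0.664, 0.177])]
dropper top [(0.46, [285, 151], [0.676, 0.169])]
staining_jar scene [(0.64, [399, 212], [0.385, -0.157])]
staining_jar top [(0.56, [388, 240], [0.391, -0.153])]
bench_clock scene [(0.67, [208, 283], [0.57, 0.438]), (0.63, [373, 232], [0.387, -0.003])]
bench_clock top [(0.8, [337, 245], [0.375, 0.007])]
green_brush scene [(0.55, [337, 270], [0.359, 0.214]), (0.46, [235, 246], [0.642, 0.289]), (0.44, [207, 277], [0.592, 0.425])]
green_brush top [(0.69, [275, 244], [0.381, 0.2]), (0.62, [218, 184], [0.572, 0.384])]
section_brush scene []
section_brush top [(0.9, [437, 239], [0.391, -0.305])]
bay_b_seat scene [(0.7, [236, 247], [0.639, 0.288]), (0.53, [211, 283], [0.564, 0.434])]
bay_b_seat top [(0.91, [235, 175], [0.602, 0.33]), (0.25, [197, 188], [0.558, 0.448])]
1.8 [[ 9.34899135e-01  3.54913521e-01  1.78378652e-05]
 [ 3.54913521e-01 -9.34899135e-01 -1.05582553e-05]
 [ 1.29293372e-05  1.62018033e-05 -1.00000000e+00]] -0.0187
```

View pics/topc.png

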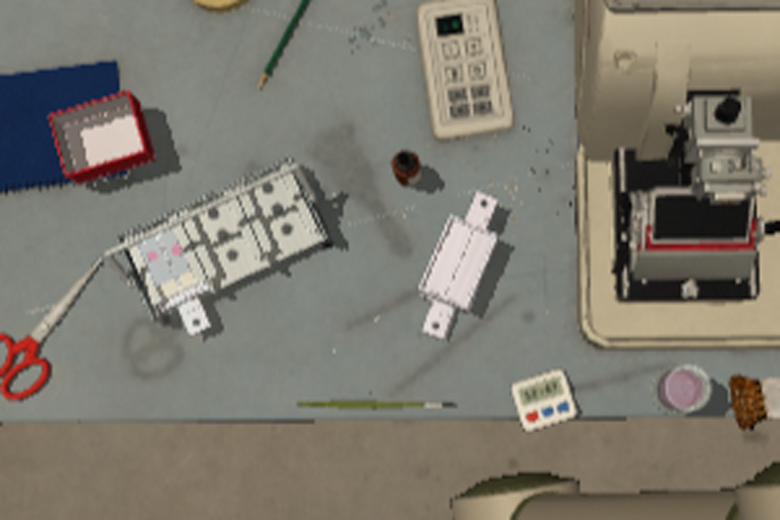

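View pics/scenec.png

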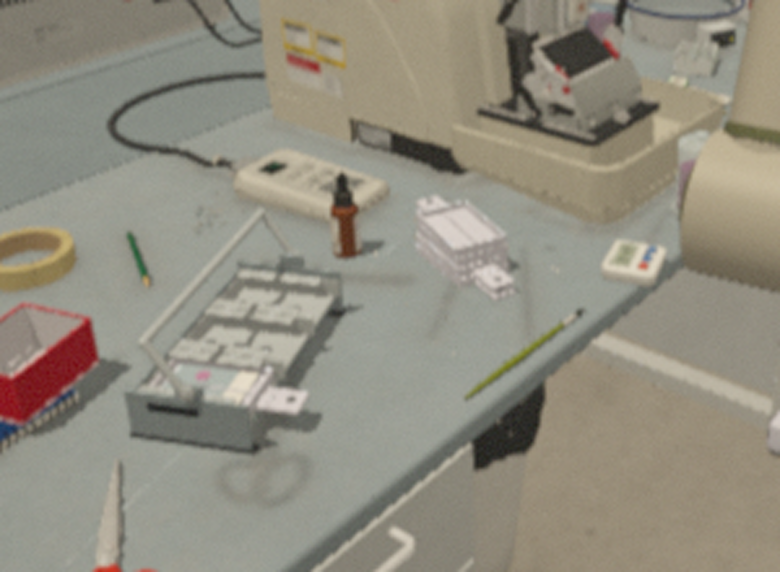

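View pics/top0.png

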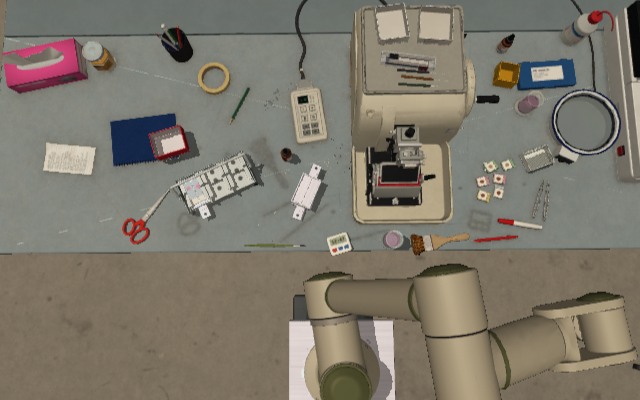

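The crop of the top view shows the rack at heading about +25° (loaded carrier in its left bay, crop 170,270; tab 195,318). The stack is at crop (460,265), heading about -23°, with tabs at (484,208) and (437,320). The keeper stands nearly upright, and the microtome tray is on the right. I'll write a move planner and hover over the stack to look.

```bash
cat >> h.py <<'E'
import json
from scipy.spatial.transform import Rotation as Rt
def yaw(R): return np.degrees(np.arctan2(R[1][0],R[0][0]))
def down(y):
    c,s=np.cos(np.radians(y)),np.sin(np.radians(y));return np.array([[c,s,0],[s,-c,0],[0,0,-1.]])
def plan(*wps,start=None,step=.045):
    "wps: (xyz, yaw deg, [rows]); yaw unwrapped as given; print rows"
    s=env.observe()
    p,R=start if start else (np.array(s["position"]),np.array(s["tool_rot"]))
    R=np.array(R);y=yaw(R);rows=[]
    for w in wps:
        q=np.array(w[0],float);d=w[1]-y
        n=w[2] if len(w)>2 else int(max(np.ceil(np.linalg.norm(q-p)/step),np.ceil(abs(d)/8.02),1))
        for i in range(n):
            k=n-i;t=R.T@((q-p)/k)
            tr=np.round(t,4);R2=down(w[1]-d*(k-1)/k) 
            rv=np.round(Rt.from_matrix(R.T@R2).as_rotvec(),3)
            r={a:float(b) for a,b in zip(("dx","dy","dz","rx","ry","rz"),[*tr,*rv]) if abs(b)>1e-9}
            rows.append(r);p=p+R@tr;R=R@Rt.from_rotvec(rv).as_matrix()
        y=w[1]
    for i in range(0,len(rows),12):print(json.dumps(rows[i:i+12]).replace(" ",""))
    return rows
E
python3 - <<'E'
from h import *
P={n:env.get_image(n) for n in("scene","top")}
print("stack",atz(P["top"],[308,190],.036).round(3),"mic",atz(P["top"],[405,224],.084).round(3),"bar",tri(P["top"],[210,170],P["scene"],[209,236]),
"hinge",tri(P["top"],[216,182],P["scene"],[226,251]))
plan(([.29,-.22,.26],-5),([.36,.0,.27],-22.8),([.48,.09,.27],-22.8))
E
```

```text
stack [0.545 0.096 0.036] mic [ 0.435 -0.191  0.084] bar (array([0.60283617, 0.39051971, 0.09360498]), np.float64(0.006867383495556745)) hinge (array([0.56935933, 0.37666532, 0.05792472]), np.float64(0.00026923589234439834))
[{"dx":0.0276,"dy":-0.0345,"dz":-0.0041,"rz":0.064},{"dx":0.0253,"dy":-0.0362,"dz":-0.0041,"rz":0.011},{"dx":0.0249,"dy":-0.0364,"dz":-0.0041,"rz":0.015},{"dx":0.0244,"dy":-0.0368,"dz":-0.0041,"rz":0.023},{"dx":0.0235,"dy":-0.0374,"dz":-0.0041,"rz":0.037},{"dx":0.0221,"dy":-0.0382,"dz":-0.0041,"rz":0.075},{"dx":0.0192,"dy":-0.0398,"dz":-0.0041,"rz":0.225},{"dx":0.0084,"dy":-0.0375,"dz":-0.0017,"rz":0.052},{"dx":0.0065,"dy":-0.0379,"dz":-0.0017,"rz":0.01},{"dx":0.0061,"dy":-0.038,"dz":-0.0016,"rz":0.016},{"dx":0.0055,"dy":-0.0381,"dz":-0.0017,"rz":0.026},{"dx":0.0045,"dy":-0.0382,"dz":-0.0016,"rz":0.051}]
[{"dx":0.0025,"dy":-0.0385,"dz":-0.0017,"rz":0.156},{"dx":0.0189,"dy":-0.0324},{"dx":0.0189,"dy":-0.0323},{"dx":0.0189,"dy":-0.0324},{"dx":0.019,"dy":-0.0323}]
```

```bash
sed -i 's|d\*(k-1)/k|d*(k-1)/n|' h.py
python3 - <<'E'
from h import *
plan(([.29,-.22,.26],-5),([.36,.0,.27],-22.8),([.48,.09,.27],-22.8))
E
```

```text
[{"dx":0.0276,"dy":-0.0345,"dz":-0.0041,"rz":0.064},{"dx":0.0253,"dy":-0.0362,"dz":-0.0041,"rz":0.065},{"dx":0.0229,"dy":-0.0377,"dz":-0.0041,"rz":0.064},{"dx":0.0205,"dy":-0.0391,"dz":-0.0041,"rz":0.064},{"dx":0.0179,"dy":-0.0404,"dz":-0.0041,"rz":0.064},{"dx":0.0153,"dy":-0.0414,"dz":-0.0041,"rz":0.065},{"dx":0.0125,"dy":-0.0423,"dz":-0.0041,"rz":0.064},{"dx":0.0084,"dy":-0.0376,"dz":-0.0017,"rz":0.052},{"dx":0.0065,"dy":-0.0379,"dz":-0.0017,"rz":0.052},{"dx":0.0045,"dy":-0.0382,"dz":-0.0016,"rz":0.051},{"dx":0.0025,"dy":-0.0384,"dz":-0.0017,"rz":0.052},{"dx":0.0006,"dy":-0.0385,"dz":-0.0016,"rz":0.052}]
[{"dx":-0.0015,"dy":-0.0385,"dz":-0.0017,"rz":0.052},{"dx":0.0189,"dy":-0.0324},{"dx":0.0189,"dy":-0.0323},{"dx":0.019,"dy":-0.0324},{"dx":0.0189,"dy":-0.0323}]
```

Emit:
arm_command:
  deltas:
    - {"dx": 0.028, "dy": -0.034, "dz": -0.004, "rz": 0.064}
    - {"dx": 0.025, "dy": -0.036, "dz": -0.004, "rz": 0.065}
    - {"dx": 0.023, "dy": -0.038, "dz": -0.004, "rz": 0.064}
    - {"dx": 0.02, "dy": -0.039, "dz": -0.004, "rz": 0.064}
    - {"dx": 0.018, "dy": -0.04, "dz": -0.004, "rz": 0.064}
    - {"dx": 0.015, "dy": -0.041, "dz": -0.004, "rz": 0.065}
    - {"dx": 0.012, "dy": -0.042, "dz": -0.004, "rz": 0.064}
    - {"dx": 0.008, "dy": -0.038, "dz": -0.002, "rz": 0.052}
    - {"dx": 0.006, "dy": -0.038, "dz": -0.002, "rz": 0.052}
    - {"dx": 0.004, "dy": -0.038, "dz": -0.002, "rz": 0.051}
    - {"dx": 0.002, "dy": -0.038, "dz": -0.002, "rz": 0.052}
    - {"dx": 0, "dy": -0.038, "rz": 0.052}

```text
invalid input
```

Emit:
arm_command:
  deltas:
    - {"dx": -0.002, "dy": -0.038, "dz": -0.002, "rz": 0.052}
    - {"dx": 0.019, "dy": -0.032}
    - {"dx": 0.019, "dy": -0.032}
    - {"dx": 0.019, "dy": -0.032}
    - {"dx": 0.019, "dy": -0.032}
    - {}

```text
invalid input
```

```bash
python3 - <<'E'
from h import *
s=env.observe();print(s["time_s"],np.round(s["position"],4),yaw(s["tool_rot"]),np.round(s["q"],1))
p=env.get_image("wrist");cv2.imwrite("pics/w1.png",p["color"])
print(np.array(p["eye"]),np.array(p["orientation"]),p["camera_matrix"])
for r in env.tip_of("carrier",p)[:5]:print(r["p"],r["location"],atz(p,r["location"],.036).round(3))
print(env.look_for("carrier",p)[:5])
E
```

```text
1.9 [ 0.1952 -0.5142  0.2313] 20.78727381681249 [-81.5  21.8  74.3   0.   83.9 -12.3]
[ 0.27251279 -0.48410473  0.37325766] [[ 0.35531659  0.88526561  0.30009153]
 [-0.93474493  0.33699739  0.11262623]
 [-0.00142593 -0.32052701  0.9472383 ]] [[295.48336014   0.         317.16466818]
 [  0.         295.48336014 199.71679611]
 [  0.           0.           1.        ]]
[]
```

View pics/w1.png

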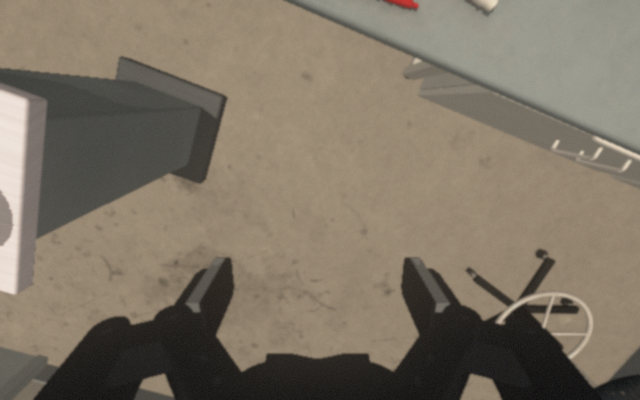

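The wrist picture shows the gripper still at the start, fingers at the bottom of the frame: the moves were refused. I'll give all fields in every row.

Emit:
arm_command:
  deltas:
    - {"rx": 0, "ry": 0, "rz": 0.064, "dx": 0.028, "dy": -0.034, "dz": -0.004, "fingers": 0.085}
    - {"rx": 0, "ry": 0, "rz": 0.065, "dx": 0.025, "dy": -0.036, "dz": -0.004, "fingers": 0.085}
    - {"rx": 0, "ry": 0, "rz": 0.064, "dx": 0.023, "dy": -0.038, "dz": -0.004, "fingers": 0.085}
    - {"rx": 0, "ry": 0, "rz": 0.064, "dx": 0.02, "dy": -0.039, "dz": -0.004, "fingers": 0.085}
    - {"rx": 0, "ry": 0, "rz": 0.064, "dx": 0.018, "dy": -0.04, "dz": -0.004, "fingers": 0.085}
    - {"rx": 0, "ry": 0, "rz": 0.065, "dx": 0.015, "dy": -0.041, "dz": -0.004, "fingers": 0.085}
    - {"rx": 0, "ry": 0, "rz": 0.064, "dx": 0.012, "dy": -0.042, "dz": -0.004, "fingers": 0.085}
    - {"rx": 0, "ry": 0, "rz": 0.052, "dx": 0.008, "dy": -0.038, "dz": -0.002, "fingers": 0.085}
    - {"rx": 0, "ry": 0, "rz": 0.052, "dx": 0.006, "dy": -0.038, "dz": -0.002, "fingers": 0.085}
    - {"rx": 0, "ry": 0, "rz": 0.051, "dx": 0.004, "dy": -0.038, "dz": -0.002, "fingers": 0.085}
    - {"rx": 0, "ry": 0, "rz": 0.052, "dx": 0.002, "dy": -0.038, "dz": -0.002, "fingers": 0.085}
    - {"rx": 0, "ry": 0, "rz": 0.052, "dx": 0, "dy": -0.038, "dz": 0, "fingers": 0.085}

```text
time_s: 3.25
position: [0.3451, -0.0368, 0.2678]
tool_rot: [[0.94, -0.342, 0.001], [-0.342, -0.94, -0.001], [0.001, 0.0, -1.0]]
ft_force: [0.1, -1.5, 0.3]
grip_width: 0.0847
gripper_force: 0.0
```

Emit:
arm_command:
  deltas:
    - {"rx": 0, "ry": 0, "rz": 0.052, "dx": -0.002, "dy": -0.038, "dz": -0.002, "fingers": 0.085}
    - {"rx": 0, "ry": 0, "rz": 0, "dx": 0.019, "dy": -0.032, "dz": 0, "fingers": 0.085}
    - {"rx": 0, "ry": 0, "rz": 0, "dx": 0.019, "dy": -0.032, "dz": 0, "fingers": 0.085}
    - {"rx": 0, "ry": 0, "rz": 0, "dx": 0.019, "dy": -0.032, "dz": 0, "fingers": 0.085}
    - {"rx": 0, "ry": 0, "rz": 0, "dx": 0.019, "dy": -0.032, "dz": 0, "fingers": 0.085}
    - {"rx": 0, "ry": 0, "rz": 0, "dx": 0, "dy": 0, "dz": 0, "fingers": 0.085}

```text
time_s: 3.85
position: [0.4779, 0.0885, 0.2686]
tool_rot: [[0.923, -0.385, -0.0], [-0.385, -0.923, 0.001], [-0.0, -0.0, -1.0]]
ft_force: [-0.4, -0.1, -0.4]
grip_width: 0.0849
gripper_force: 0.0
```

```bash
python3 - <<'E'
from h import *
s=env.observe();print(s["time_s"],np.round(s["position"],4),yaw(s["tool_rot"]),np.round(s["q"],1))
p=env.get_image("wrist");cv2.imwrite("pics/w2.png",p["color"])
import pickle;pickle.dump(p,open("w2.pkl","wb"))
for r in env.tip_of("carrier",p)[:5]:print(r["p"],r["location"],atz(p,r["location"],.036).round(3))
print(env.look_for("carrier",p)[:5])
E
```

```text
3.85 [0.4779 0.0885 0.2686] -22.66639216628002 [ -3.5  13.8  79.9   0.   86.3 109.2]
0.62 [286.5, 119.5] [0.547 0.102 0.036]
0.21 [14.2, 186.1] [0.608 0.469 0.036]
[{'box': [277.9, 162.0, 304.2, 187.1], 'p': 0.92}, {'box': [257.0, 40.8, 312.5, 163.2], 'p': 0.86}, {'box': [312.2, 151.7, 314.5, 158.9], 'p': 0.45}, {'box': [299.7, 165.8, 305.0, 177.8], 'p': 0.45}]
```

View pics/w2.png

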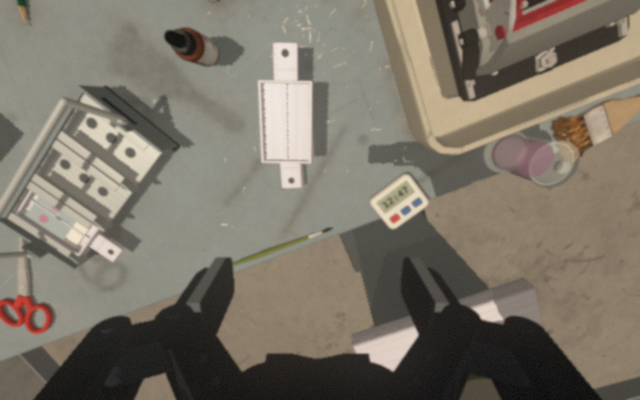

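The wrist view shows the stack at (286,120), with a larger far tab at (286,62) and a smaller near tab at (291,175). The detector's whole-carrier box includes the far tab, so carrier_1's tab is at the far end. I'll check this with a silhouette fit.

```bash
cat >> h.py <<'E'
from scipy.optimize import minimize
def box(x0,x1,y0,y1,z0,z1): return np.array([[x,y,z] for x in(x0,x1) for y in(y0,y1) for z in(z0,z1)])
def sil(pic,x,y,a,parts,S=4):
    c,s=np.cos(np.radians(a)),np.sin(np.radians(a));m=np.zeros((400*S,640*S),np.uint8)
    for b in parts:
        w=np.stack([x+c*b[:,0]-s*b[:,1],y+s*b[:,0]+c*b[:,1],b[:,2]],1)
        u=np.array([proj(pic,q) for q in w])
        cv2.fillConvexPoly(m,cv2.convexHull(((u+.5)*S).astype(np.int32)),255)
    return cv2.resize(m,(640,400),interpolation=cv2.INTER_AREA)/255.
def fit(pic,mask,parts,x0):
    f=lambda v:np.abs(sil(pic,v[0],v[1],v[2]*100,parts)-mask).sum()
    r=minimize(f,[x0[0],x0[1],x0[2]/100],method="Nelder-Mead",options=dict(initial_simplex=[[x0[0],x0[1],x0[2]/100],[x0[0]+.006,x0[1],x0[2]/100],[x0[0],x0[1]+.006,x0[2]/100],[x0[0],x0[1],x0[2]/100+.03]],maxiter=150))
    return r.x*[1,1,100],r.fun
def carrier(z,sgn,tab=True):
    b=[box(-.048,.048,-.031,.031,z,z+.012)]
    if tab:b.append(box(*sorted((-sgn*.048,-sgn*.088)),-.014,.014,z,z+.005))
    return b
E
cat > st.py <<'E'
from h import *
import pickle;p=pickle.load(open("w2.pkl","rb"))
im=p["color"].astype(float);lum=im.min(2);print(lum[60:180:12,286].round(),lum[100,200],lum[62,286],lum[175,291],lum[130,318])
m=(lum>165).astype(np.uint8);n,l=cv2.connectedComponents(m);m=(l==l[120,280])*1.;print(m.sum())
for s in(1,-1):  # heading of top carrier x: -22.8 or 157 (sgn of tab in stack frame)
    parts=[]
    for i,z in enumerate((.036,.024,.012,0)): parts+=carrier(z,s*(-1)**i)
    print(s,fit(p,m,parts,(.545,.096,-22.8)))
E
python3 st.py
```

```text
[220. 218. 181. 201. 203. 201. 200. 206. 202. 207.] 112.0 219.0 207.0 91.0
5421.0
1 (array([  0.54497343,   0.10336532, -22.31734562]), np.float64(694.9490196078432))
-1 (array([  0.54436379,   0.10414156, -23.01043385]), np.float64(642.278431372549))
```

```bash
cat >> st.py <<'E'
o=p["color"].copy();big=cv2.resize(o[25:205,220:360],None,fx=4,fy=4,interpolation=cv2.INTER_NEAREST)
cs,_=cv2.findContours(cv2.resize(m,None,fx=4,fy=4,interpolation=cv2.INTER_NEAREST).astype(np.uint8),0,1)
cv2.drawContours(big,cs,-1,(255,0,0),1,offset=(-880,-100))
a=np.radians(-23.0);R=np.array([[np.cos(a),-np.sin(a)],[np.sin(a),np.cos(a)]])
for i,z in enumerate((.036,.024)):
  for b in carrier(z,-(-1)**i):
    zt=b[:,2].max()
    q=[b[0,:2],[b[0,0],b[-1,1]],b[-1,:2],[b[-1,0],b[0,1]]]
    u=np.array([proj(p,[*(R@np.array(k)+[.5444,.1041]),zt]) for k in q])
    cv2.polylines(big,[((u+.5-[220,25])*4).astype(np.int32)],True,(0,0,255) if i==0 else (0,160,0),1)
cv2.imwrite("pics/fit.png",big)
E
python3 st.py >/dev/null
```

```text
(no output)
```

View pics/fit.png

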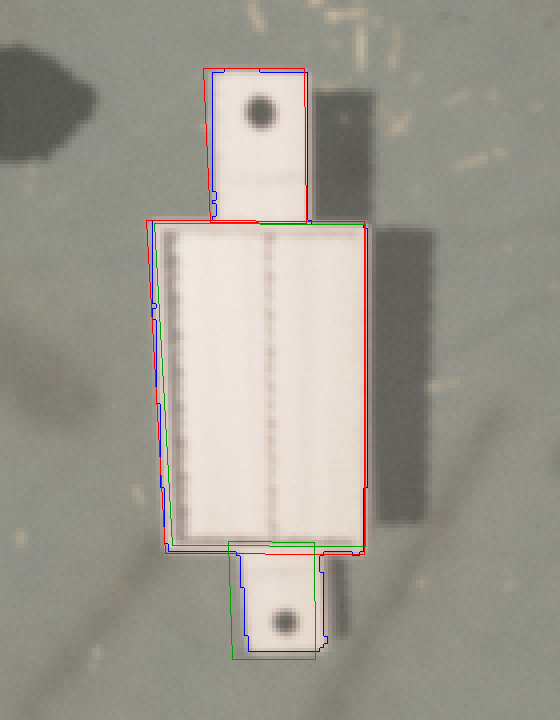

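The red outline (top carrier, tab far) matches the mask to within 1–2 px. The near tab is offset about 2.5 px to the right, and its size fits the lower layer. So carrier_1's tab is the far one and carrier_2's the near one. Next I'll work out the grasp points.

```bash
python3 - <<'E'
from h import *
import pickle;p=pickle.load(open("w2.pkl","rb"))
far=atz(p,[284.7,55],.041);print("far grip",far.round(4),"near grip",atz(p,[290,177],.029).round(4),"near tip",atz(p,[290,187.7],.029).round(4))
print("body far mid",atz(p,[284.7,80],.041).round(4),"L/R body top far",atz(p,[258.2,82],.048).round(4),atz(p,[311.3,82],.048).round(4),"near",atz(p,[261.2,162.5],.048).round(4),atz(p,[310.7,162.5],.048).round(4))
t=env.get_image("top")
print("top: far tabc",atz(t,[316.2,170],.041).round(4),"near",atz(t,[298.1,213.1],.029).round(4), [proj(t,[*far[:2],.041]).round(1)])
x,y=far[:2]
plan(([x,y,.10],-22.8),([x,y,.0185],-22.8,4))
E
```

```text
far grip [0.6124 0.0736 0.041 ] near grip [0.4781 0.129  0.029 ] near tip [0.4646 0.1351 0.029 ]
body far mid [0.5885 0.0846 0.041 ] L/R body top far [0.5976 0.1129 0.048 ] [0.5742 0.057  0.048 ] near [0.5125 0.1508 0.048 ] [0.4889 0.094  0.048 ]
top: far tabc [0.6069 0.0702 0.041 ] near [0.4745 0.1272 0.029 ] [array([315.1, 168.3])]
[{"dx":0.0263,"dy":-0.0083,"dz":0.0339},{"dx":0.0263,"dy":-0.0084,"dz":0.0339},{"dx":0.0263,"dy":-0.0083,"dz":0.0339},{"dx":0.0263,"dy":-0.0084,"dz":0.0339,"rz":-0.001},{"dx":0.0263,"dy":-0.0083,"dz":0.0338},{"dz":0.0204},{"dz":0.0204},{"dz":0.0204},{"dz":0.0203}]
```

Emit:
arm_command:
  deltas:
    - {"rx": 0, "ry": 0, "rz": 0.008, "dx": 0.026, "dy": -0.008, "dz": 0.034, "fingers": 0.05}
    - {"rx": 0, "ry": 0, "rz": 0.008, "dx": 0.026, "dy": -0.008, "dz": 0.034, "fingers": 0.05}
    - {"rx": 0, "ry": 0, "rz": 0, "dx": 0.026, "dy": -0.008, "dz": 0.034, "fingers": 0.05}
    - {"rx": 0, "ry": 0, "rz": 0, "dx": 0.026, "dy": -0.008, "dz": 0.034, "fingers": 0.05}
    - {"rx": 0, "ry": 0, "rz": 0, "dx": 0.026, "dy": -0.008, "dz": 0.034, "fingers": 0.05}
    - {"rx": 0, "ry": 0, "rz": 0, "dx": 0, "dy": 0, "dz": 0.02, "fingers": 0.05}
    - {"rx": 0, "ry": 0, "rz": 0, "dx": 0, "dy": 0, "dz": 0.02, "fingers": 0.05}
    - {"rx": 0, "ry": 0, "rz": 0, "dx": 0, "dy": 0, "dz": 0, "fingers": 0.05}
    - {"rx": 0, "ry": 0, "rz": 0, "dx": 0, "dy": 0, "dz": 0, "fingers": 0.05}

```text
time_s: 4.95
position: [0.6108, 0.071, 0.0604]
tool_rot: [[0.915, -0.403, 0.001], [-0.403, -0.915, -0.0], [0.001, -0.0, -1.0]]
ft_force: [0.8, 0.2, 0.5]
grip_width: 0.0502
gripper_force: 0.0
```

```bash
python3 - <<'E'
from h import *
s=env.observe();print(s["time_s"],np.round(s["position"],4),yaw(s["tool_rot"]),s["grip_width"],np.round(s["q"],1))
p=env.get_image("wrist");cv2.imwrite("pics/w3.png",p["color"])
E
```

```text
4.95 [0.6108 0.071  0.0604] -23.777898677601037 0.05022191191492784 [ -4.4  37.4  77.   -0.   65.6 109.4]
```

View pics/w3.png

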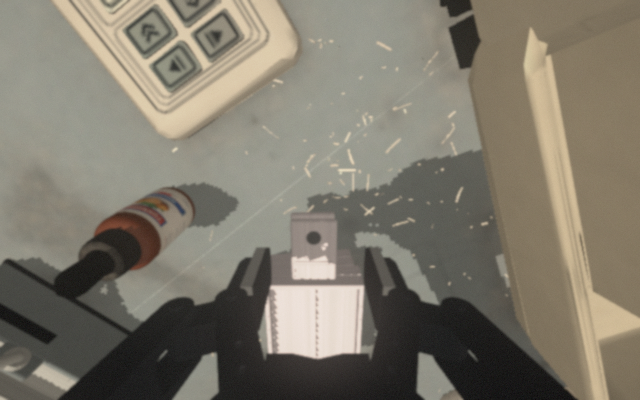

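The tab is centred at column 314 between the fingers (262 and 373), with its tip at row 212. I'll shift slightly toward the tip and to the left, then descend and grip.

Emit:
arm_command:
  deltas:
    - {"rx": 0, "ry": 0, "rz": 0, "dx": 0.005, "dy": -0.002, "dz": 0.01, "fingers": 0.05}
    - {"rx": 0, "ry": 0, "rz": 0, "dx": 0, "dy": 0, "dz": 0.016, "fingers": 0.05}
    - {"rx": 0, "ry": 0, "rz": 0, "dx": 0, "dy": 0, "dz": 0.016, "fingers": 0.05}
    - {"rx": 0, "ry": 0, "rz": 0, "dx": 0, "dy": 0, "dz": 0, "fingers": 0.02}
    - {"rx": 0, "ry": 0, "rz": 0, "dx": 0, "dy": 0, "dz": 0, "fingers": 0.02}
    - {"rx": 0, "ry": 0, "rz": 0, "dx": 0, "dy": 0, "dz": 0, "fingers": 0.02}
    - {"rx": 0, "ry": 0, "rz": 0, "dx": 0, "dy": 0, "dz": 0, "fingers": 0.02}
    - {"rx": 0, "ry": 0, "rz": 0, "dx": 0, "dy": 0, "dz": 0, "fingers": 0.02}
  squeeze: 80

```text
time_s: 5.8
position: [0.6165, 0.0714, 0.0178]
tool_rot: [[0.915, -0.402, 0.001], [-0.402, -0.915, -0.0], [0.001, -0.0, -1.0]]
ft_force: [0.3, -0.6, -2.1]
grip_width: 0.026
gripper_force: 78.7
```

Emit:
arm_command:
  deltas:
    - {"rx": 0, "ry": 0, "rz": 0, "dx": 0, "dy": 0, "dz": -0.006, "fingers": 0.02}
    - {"rx": 0, "ry": 0, "rz": 0, "dx": 0, "dy": 0, "dz": -0.01, "fingers": 0.02}
    - {"rx": 0, "ry": 0, "rz": 0, "dx": 0, "dy": 0, "dz": -0.015, "fingers": 0.02}
    - {"rx": 0, "ry": 0, "rz": 0, "dx": 0, "dy": 0, "dz": -0.03, "fingers": 0.02}
    - {"rx": 0, "ry": 0, "rz": 0, "dx": 0, "dy": 0, "dz": -0.04, "fingers": 0.02}
    - {"rx": 0, "ry": 0, "rz": 0, "dx": 0, "dy": 0, "dz": -0.04, "fingers": 0.02}
    - {"rx": 0, "ry": 0, "rz": 0, "dx": 0, "dy": 0, "dz": -0.04, "fingers": 0.02}
    - {"rx": 0, "ry": 0, "rz": 0, "dx": 0, "dy": 0, "dz": -0.04, "fingers": 0.02}

```text
time_s: 6.6
position: [0.6157, 0.0715, 0.241]
tool_rot: [[0.915, -0.402, 0.001], [-0.402, -0.915, -0.0], [0.001, -0.0, -1.0]]
ft_force: [1.0, -0.1, -4.3]
grip_width: 0.0264
gripper_force: 79.1
```

```bash
python3 - <<'E'
from h import *
s=env.observe();print(s["time_s"],np.round(s["position"],4),s["grip_width"],s["gripper_force"],s["ft_force"])
plan(([.55,.26,.27],90))
E
```

```text
6.6 [0.6157 0.0715 0.241 ] 0.02638736723903858 79.12900507450104 [ 1.00935129 -0.06184792 -4.29132111]
[{"dx":-0.0091,"dy":-0.0097,"dz":-0.0019,"ry":-0.001,"rz":-0.132},{"dx":-0.0077,"dy":-0.0109,"dz":-0.0019,"rz":-0.133},{"dx":-0.0062,"dy":-0.0118,"dz":-0.0019,"rz":-0.132},{"dx":-0.0046,"dy":-0.0125,"dz":-0.0019,"rz":-0.132},{"dx":-0.0029,"dy":-0.013,"dz":-0.0019,"rz":-0.133},{"dx":-0.0012,"dy":-0.0133,"dz":-0.0019,"rz":-0.132},{"dx":0.0006,"dy":-0.0133,"dz":-0.0019,"rz":-0.132},{"dx":0.0023,"dy":-0.0131,"dz":-0.002,"rz":-0.133},{"dx":0.0041,"dy":-0.0127,"dz":-0.0019,"rz":-0.132},{"dx":0.0057,"dy":-0.012,"dz":-0.002,"rz":-0.132},{"dx":0.0072,"dy":-0.0112,"dz":-0.0019,"rz":-0.133},{"dx":0.0086,"dy":-0.0101,"dz":-0.002,"rz":-0.132}]
[{"dx":0.0099,"dy":-0.0089,"dz":-0.0019,"rz":-0.132},{"dx":0.011,"dy":-0.0075,"dz":-0.002,"rz":-0.133},{"dx":0.0118,"dy":-0.0059,"dz":-0.0019,"rz":-0.132}]
```

Emit:
arm_command:
  deltas:
    - {"rx": 0, "ry": 0, "rz": -0.132, "dx": -0.009, "dy": -0.01, "dz": -0.002, "fingers": 0.02}
    - {"rx": 0, "ry": 0, "rz": -0.132, "dx": -0.008, "dy": -0.011, "dz": -0.002, "fingers": 0.02}
    - {"rx": 0, "ry": 0, "rz": -0.132, "dx": -0.006, "dy": -0.012, "dz": -0.002, "fingers": 0.02}
    - {"rx": 0, "ry": 0, "rz": -0.132, "dx": -0.005, "dy": -0.0125, "dz": -0.002, "fingers": 0.02}
    - {"rx": 0, "ry": 0, "rz": -0.132, "dx": -0.003, "dy": -0.013, "dz": -0.002, "fingers": 0.02}
    - {"rx": 0, "ry": 0, "rz": -0.132, "dx": -0.001, "dy": -0.013, "dz": -0.002, "fingers": 0.02}
    - {"rx": 0, "ry": 0, "rz": -0.132, "dx": 0.001, "dy": -0.013, "dz": -0.002, "fingers": 0.02}
    - {"rx": 0, "ry": 0, "rz": -0.132, "dx": 0.002, "dy": -0.013, "dz": -0.002, "fingers": 0.02}
    - {"rx": 0, "ry": 0, "rz": -0.132, "dx": 0.004, "dy": -0.013, "dz": -0.002, "fingers": 0.02}
    - {"rx": 0, "ry": 0, "rz": -0.132, "dx": 0.006, "dy": -0.012, "dz": -0.002, "fingers": 0.02}
    - {"rx": 0, "ry": 0, "rz": -0.132, "dx": 0.007, "dy": -0.011, "dz": -0.002, "fingers": 0.02}
    - {"rx": 0, "ry": 0, "rz": -0.132, "dx": 0.009, "dy": -0.01, "dz": -0.002, "fingers": 0.02}

```text
time_s: 7.8
position: [0.5638, 0.2233, 0.2633]
tool_rot: [[0.385, 0.923, 0.0], [0.923, -0.385, 0.001], [0.001, 0.0, -1.0]]
ft_force: [-0.0, 0.1, -3.3]
grip_width: 0.0263
gripper_force: 79.1
```

Emit:
arm_command:
  deltas:
    - {"rx": 0, "ry": 0, "rz": -0.132, "dx": 0.01, "dy": -0.009, "dz": -0.002, "fingers": 0.02}
    - {"rx": 0, "ry": 0, "rz": -0.132, "dx": 0.011, "dy": -0.007, "dz": -0.002, "fingers": 0.02}
    - {"rx": 0, "ry": 0, "rz": -0.132, "dx": 0.012, "dy": -0.006, "dz": -0.002, "fingers": 0.02}
    - {"rx": 0, "ry": 0, "rz": 0, "dx": 0, "dy": 0, "dz": 0, "fingers": 0.02}

```text
time_s: 8.2
position: [0.5511, 0.2619, 0.2693]
tool_rot: [[0.002, 1.0, 0.001], [1.0, -0.002, 0.001], [0.001, 0.001, -1.0]]
ft_force: [0.1, 0.3, -2.2]
grip_width: 0.0262
gripper_force: 79.1
```

```bash
python3 - <<'E'
from h import *
import pickle
s=env.observe();print(s["time_s"],np.round(s["position"],4),yaw(s["tool_rot"]),np.round(s["q"],1))
p=env.get_image("wrist");pickle.dump(p,open("w4.pkl","wb"))
cv2.imwrite("pics/w4.png",cv2.resize(p["color"],(800,500),interpolation=cv2.INTER_CUBIC))
for q,z in (("bay",.024),("bay_c_seat",.024),("bay_a_seat",.024),("keeper_hinge",.058),("keeper_bar",.11),("rack",0)):
  for r in env.tip_of(q,p)[:4]:print(q,round(r["p"],2),np.round(r["location"]),atz(p,r["location"],z).round(3))
E
```

```text
8.2 [0.5511 0.2619 0.2693] 89.8808522092503 [14.3 26.8 59.9  0.  93.2 14.4]
bay 0.78 [341.  65.] [0.58  0.386 0.024]
bay 0.65 [360. 122.] [0.606 0.32  0.024]
bay_c_seat 0.67 [202. 200.] [0.392 0.215 0.024]
bay_c_seat 0.39 [366.  43.] [0.609 0.409 0.024]
bay_a_seat 0.92 [339.  64.] [0.578 0.386 0.024]
keeper_bar 0.9 [367.  42.] [0.597 0.396 0.11 ]
```

View pics/w4.png

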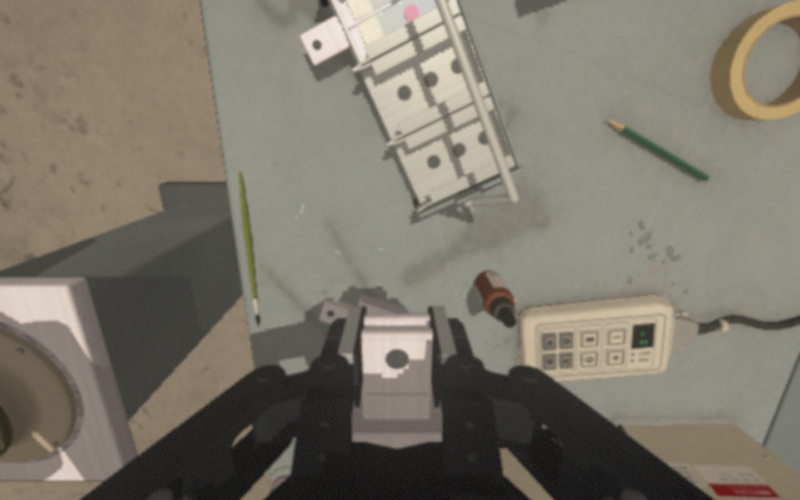

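The rack is in view, with the held carrier between the fingers. The floor holes (800-px scale) are at (404,93), (431,79), (456,67) in the middle bay and (433,161), (459,150), (484,138) in the right bay. I'll refine those and get the rack axes from them.

```bash
cat > rk.py <<'E'
from h import *
import pickle;p=pickle.load(open("w4.pkl","rb"))
g=p["color"].astype(float).mean(2)
W=[]
for c in [(404,93),(431,79),(456,67),(433,161),(459,150),(484,138)]:
    u,v=np.array(c)/1.25; u0,v0=int(u)-6,int(v)-6
    w=g[v0:v0+13,u0:u0+13];k=np.clip(np.percentile(w,60)-25-w,0,None);yy,xx=np.mgrid[0:13,0:13]
    for _ in range(3):
        if _==0: m=np.array([6.,6.])
        q=k*(np.hypot(xx-m[0],yy-m[1])<5);m=np.array([(q*xx).sum(),(q*yy).sum()])/q.sum()
    uv=m+[u0,v0];W.append(atz(p,uv,.024)[:2]);print(uv.round(1),W[-1].round(4))
W=np.array(W)
for a,b in((0,1),(1,2),(3,4),(4,5),(0,3),(1,4),(2,5)):
    d=W[b]-W[a];print(a,b,np.linalg.norm(d).round(4),np.degrees(np.arctan2(d[1],d[0])).round(2))
for c,z in(((358,68),.042),((390,143),.042),((302,40),.029),((313,66),.029),((515,198),.11)):
    print(c,atz(p,np.array(c)/1.25,z).round(4))
E
python3 rk.py
python3 - <<'E'
from h import *
import pickle;p=pickle.load(open("w4.pkl","rb"))
c=p["color"][0:190,220:440];cv2.imwrite("pics/w4c.png",cv2.resize(c,None,fx=3.15,fy=3.15,interpolation=cv2.INTER_CUBIC))
E
```

```text
[323.   74.1] [0.5586 0.3753]
[340.9  65.1] [0.58   0.3852]
[364.8  53.1] [0.608  0.3982]
[346.5 129.1] [0.589  0.3103]
[363.6 121. ] [0.6103 0.3202]
[386.2 110.4] [0.6382 0.3331]
0 1 0.0236 24.82
1 2 0.0309 24.8
3 4 0.0236 24.92
4 5 0.0307 24.89
0 3 0.0718 -64.94
1 4 0.0717 -64.97
2 5 0.0717 -65.15
(358, 68) [0.5167 0.3945 0.042 ]
(390, 143) [0.5452 0.3292 0.042 ]
(302, 40) [0.465  0.4196 0.029 ]
(313, 66) [0.4735 0.398  0.029 ]
(515, 198) [0.6488 0.2885 0.11  ]
```

View pics/w4c.png

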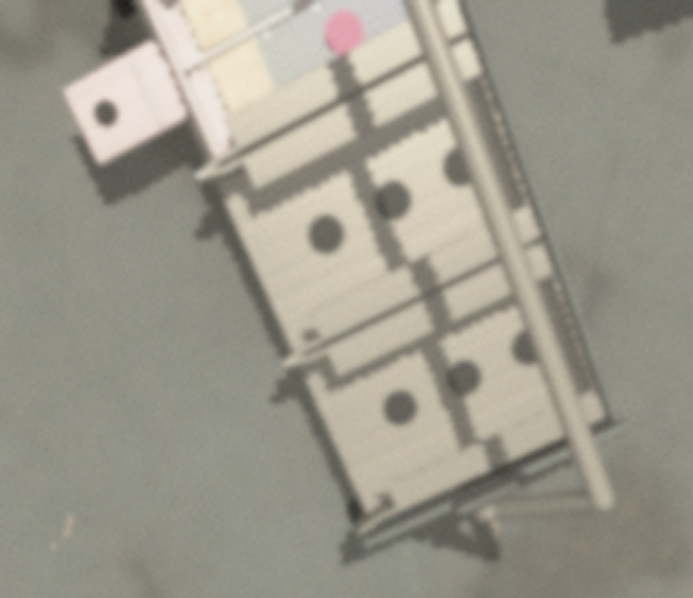

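```bash
cat >> h.py <<'E'
E_=np.array([np.cos(np.radians(24.9)),np.sin(np.radians(24.9))]);N_=np.array([-E_[1],E_[0]])
E0=.685;NM=.1052;NR=.0335
def rk(x,n,z): return [*((E0+x)*E_+n*N_),z]
def where():
    s=env.observe();q=np.array(s["position"][:2]);print("t",round(s["time_s"],2),"bayx",round(q@E_-E0,4),"n",round(q@N_,4),"z",round(s["position"][2],4),"yaw",round(yaw(s["tool_rot"]),2),"F",np.round(s["ft_force"],1),"w",round(s["grip_width"],4),round(s["gripper_force"],1))
E
python3 - <<'E'
from h import *
import pickle;p=pickle.load(open("w4.pkl","rb"))
print("brush",atz(p,[192,138],.004),atz(p,[207,256],.004))
where();a=rk(-.188,NM,0);print(a)
plan(([.42,.27,.20],170),(rk(-.188,NM,.12),204.9))
E
```

```text
brush [0.38137986 0.29697656 0.004     ] [0.37999606 0.11628181 0.004     ]
t 8.55 bayx -0.0748 n 0.0035 z 0.2683 yaw 89.6 F [-0.8 -0.3 -2.8] w 0.0266 79.1
[np.float64(0.4065079075365981), np.float64(0.3046758295471052), 0]
[{"dx":0.0008,"dy":-0.012,"dz":0.0062,"rz":-0.128},{"dx":0.0023,"dy":-0.0118,"dz":0.0062,"rz":-0.127},{"dx":0.0038,"dy":-0.0114,"dz":0.0062,"rz":-0.128},{"dx":0.0053,"dy":-0.0108,"dz":0.0062,"rz":-0.127},{"dx":0.0066,"dy":-0.0101,"dz":0.0062,"rz":-0.128},{"dx":0.0078,"dy":-0.0091,"dz":0.0062,"rz":-0.127},{"dx":0.0089,"dy":-0.0081,"dz":0.0062,"rz":-0.128},{"dx":0.0099,"dy":-0.0069,"dz":0.0062,"rz":-0.128},{"dx":0.0107,"dy":-0.0056,"dz":0.0062,"rz":-0.127},{"dx":0.0113,"dy":-0.0042,"dz":0.0063,"rz":-0.128},{"dx":0.0116,"dy":-0.0027,"dz":0.0062,"rz":-0.127},{"dx":0.0039,"dy":0.0064,"dz":0.016,"rz":-0.122}]
[{"dx":0.0031,"dy":0.0068,"dz":0.016,"rz":-0.122},{"dx":0.0022,"dy":0.0071,"dz":0.016,"rz":-0.122},{"dx":0.0013,"dy":0.0073,"dz":0.016,"rz":-0.122},{"dx":0.0004,"dy":0.0074,"dz":0.016,"rz":-0.121}]
```

Emit:
arm_command:
  deltas:
    - {"rx": 0, "ry": 0, "rz": -0.128, "dx": 0.001, "dy": -0.012, "dz": 0.006, "fingers": 0.02}
    - {"rx": 0, "ry": 0, "rz": -0.128, "dx": 0.002, "dy": -0.012, "dz": 0.006, "fingers": 0.02}
    - {"rx": 0, "ry": 0, "rz": -0.128, "dx": 0.004, "dy": -0.011, "dz": 0.006, "fingers": 0.02}
    - {"rx": 0, "ry": 0, "rz": -0.128, "dx": 0.005, "dy": -0.011, "dz": 0.006, "fingers": 0.02}
    - {"rx": 0, "ry": 0, "rz": -0.128, "dx": 0.007, "dy": -0.01, "dz": 0.006, "fingers": 0.02}
    - {"rx": 0, "ry": 0, "rz": -0.128, "dx": 0.008, "dy": -0.009, "dz": 0.006, "fingers": 0.02}
    - {"rx": 0, "ry": 0, "rz": -0.128, "dx": 0.009, "dy": -0.008, "dz": 0.006, "fingers": 0.02}
    - {"rx": 0, "ry": 0, "rz": -0.128, "dx": 0.01, "dy": -0.007, "dz": 0.006, "fingers": 0.02}
    - {"rx": 0, "ry": 0, "rz": -0.128, "dx": 0.011, "dy": -0.006, "dz": 0.006, "fingers": 0.02}
    - {"rx": 0, "ry": 0, "rz": -0.128, "dx": 0.011, "dy": -0.004, "dz": 0.006, "fingers": 0.02}
    - {"rx": 0, "ry": 0, "rz": -0.128, "dx": 0.012, "dy": -0.003, "dz": 0.006, "fingers": 0.02}
    - {"rx": 0, "ry": 0, "rz": -0.122, "dx": 0.004, "dy": 0.006, "dz": 0.01, "fingers": 0.02}

```text
time_s: 9.75
position: [0.4153, 0.2763, 0.1926]
tool_rot: [[-0.999, 0.042, 0.0], [0.042, 0.999, -0.0], [-0.0, -0.0, -1.0]]
ft_force: [-0.3, 0.2, -4.7]
grip_width: 0.0262
gripper_force: 79.1
```

Emit:
arm_command:
  deltas:
    - {"rx": 0, "ry": 0, "rz": -0.122, "dx": 0.003, "dy": 0.007, "dz": 0.012, "fingers": 0.02}
    - {"rx": 0, "ry": 0, "rz": -0.122, "dx": 0.002, "dy": 0.007, "dz": 0.012, "fingers": 0.02}
    - {"rx": 0, "ry": 0, "rz": -0.122, "dx": 0, "dy": 0.007, "dz": 0.014, "fingers": 0.02}
    - {"rx": 0, "ry": 0, "rz": -0.12, "dx": -0.003, "dy": 0.007, "dz": 0.016, "fingers": 0.02}
    - {"rx": 0, "ry": 0, "rz": 0, "dx": 0, "dy": 0, "dz": 0, "fingers": 0.02}

```text
time_s: 10.25
position: [0.4094, 0.3051, 0.1367]
tool_rot: [[-0.904, -0.427, -0.004], [-0.427, 0.904, -0.002], [0.004, 0.0, -1.0]]
ft_force: [0.2, 0.2, -4.1]
grip_width: 0.0263
gripper_force: 79.3
```

```bash
python3 - <<'E'
from h import *
where();s=env.observe();print(np.round(s["q"],1))
plan((rk(-.178,NM,.05),-155.1),(rk(-.178,NM,.0085),-155.1,3),(rk(-.165,NM,.0085),-155.1,2))
E
```

```text
t 10.25 bayx -0.1852 n 0.1043 z 0.1367 yaw -154.73 F [ 0.2  0.2 -4.1] w 0.0263 79.3
[ 23.4  23.4  89.1  -0.   67.8 -91.9]
[{"dx":-0.0038,"dy":0.0004,"dz":0.0433,"ry":-0.004,"rz":0.003},{"dx":-0.0036,"dy":0.0004,"dz":0.0434,"rz":0.003},{"dz":0.0138},{"dz":0.0138},{"dz":0.0139},{"dx":-0.0065},{"dx":-0.0065}]
```

Emit:
arm_command:
  deltas:
    - {"rx": 0, "ry": -0.004, "rz": 0.003, "dx": -0.004, "dy": 0.0005, "dz": 0.04, "fingers": 0.02}
    - {"rx": 0, "ry": 0, "rz": 0.003, "dx": -0.003, "dy": 0.0005, "dz": 0.04, "fingers": 0.02}
    - {"rx": 0, "ry": 0, "rz": 0, "dx": 0, "dy": 0, "dz": 0.026, "fingers": 0.02}
    - {"rx": 0, "ry": 0, "rz": 0, "dx": 0, "dy": 0, "dz": 0.016, "fingers": 0.02}
    - {"rx": 0, "ry": 0, "rz": 0, "dx": 0, "dy": 0, "dz": 0.004, "fingers": 0.02}
    - {"rx": 0, "ry": 0, "rz": 0, "dx": 0, "dy": 0, "dz": 0, "fingers": 0.02}

```text
time_s: 10.85
position: [0.4163, 0.3089, 0.0126]
tool_rot: [[-0.908, -0.418, 0.002], [-0.418, 0.908, 0.001], [-0.003, -0.0, -1.0]]
ft_force: [-2.9, -1.1, -3.9]
grip_width: 0.0263
gripper_force: 79.2
```

```bash
python3 - <<'E'
from h import *
where()
p=env.get_image("scene");c=p["color"][200:330,160:330];b=cv2.resize(c,None,fx=4.5,fy=4.5,interpolation=cv2.INTER_CUBIC)
cv2.imwrite("pics/s5.png",b)
E
```

```text
t 10.85 bayx -0.1774 n 0.1049 z 0.0126 yaw -155.26 F [-2.9 -1.1 -3.9] w 0.0263 79.2
```

View pics/s5.png

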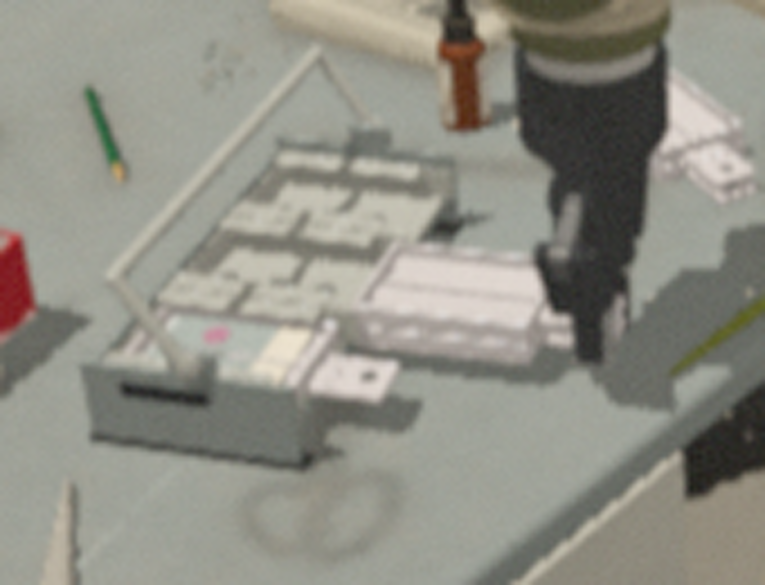

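The scene shows the carrier level and right at the mouth of the middle bay, aligned with it. All 10 views are used, so from here I go by numbers. I'll insert gently and watch the force.

Emit:
arm_command:
  deltas:
    - {"rx": 0, "ry": 0, "rz": -0.003, "dx": 0, "dy": 0, "dz": 0.003, "fingers": 0.02}
    - {"rx": 0, "ry": 0, "rz": 0, "dx": -0.008, "dy": 0, "dz": 0, "fingers": 0.02}
    - {"rx": 0, "ry": 0, "rz": 0, "dx": -0.008, "dy": 0, "dz": 0, "fingers": 0.02}
    - {"rx": 0, "ry": 0, "rz": 0, "dx": 0, "dy": 0, "dz": 0, "fingers": 0.02}

```text
time_s: 11.3
position: [0.4252, 0.3137, 0.0082]
tool_rot: [[-0.906, -0.424, -0.01], [-0.424, 0.906, -0.005], [0.012, -0.0, -1.0]]
ft_force: [-19.9, -10.3, -0.6]
grip_width: 0.0263
gripper_force: 79.9
```

```bash
python3 - <<'E'
from h import *
where();print(np.round(env.observe()["wrist_torque"],2))
E
```

```text
t 11.3 bayx -0.1673 n 0.1055 z 0.0082 yaw -154.93 F [-19.9 -10.3  -0.6] w 0.0263 79.9
[-1.64  3.06 -0.07]
```

```bash
python3 - <<'E'
from h import *
import json
p=env.get_image("scene")
P=lambda x,n,z:((proj(p,rk(x,n,z))-[160,200])*4.5).round(0).tolist()
# s5 state: TCP bayx -.1774, n .1049, z .0126 ; grip at carrier x -77, underside +.0182
for g in(.077,):
  o=-.1774+g
  for pt in(0,2,4): 
    t=np.tan(np.radians(pt));zz=lambda x,h:.0126+.0182+h-(x+g)*t
    print(pt,{k:P(o+x,.105+y,zz(x,h)) for k,(x,y,h) in dict(nearBotPlain=(.048,.031,0),nearBotTab=(-.048,.031,0),nearTopPlain=(.048,.031,.012),nearTopTab=(-.048,.031,.012),farTopPlain=(.048,-.031,.012),farTopTab=(-.048,-.031,.012)).items()})
print("rack check: divider front top",P(-.050,.1052+.036,.042),"loaded tab tip",P(-.086,.1769+.014,.029),P(-.086,.1769-.014,.029), "rack foot",P(-.058,.1769+.036+.007,0))
print(np.array(env.observe()["tool_rot"]).round(3).tolist())
E
```

```text
0 {'nearBotPlain': [351.0, 318.0], 'nearBotTab': [527.0, 341.0], 'nearTopPlain': [349.0, 298.0], 'nearTopTab': [526.0, 321.0], 'farTopPlain': [394.0, 235.0], 'farTopTab': [562.0, 255.0]}
2 {'nearBotPlain': [352.0, 325.0], 'nearBotTab': [527.0, 342.0], 'nearTopPlain': [349.0, 305.0], 'nearTopTab': [526.0, 323.0], 'farTopPlain': [394.0, 241.0], 'farTopTab': [562.0, 257.0]}
4 {'nearBotPlain': [352.0, 332.0], 'nearBotTab': [527.0, 344.0], 'nearTopPlain': [350.0, 312.0], 'nearTopTab': [526.0, 325.0], 'farTopPlain': [395.0, 248.0], 'farTopTab': [562.0, 258.0]}
rack check: divider front top [340.0, 305.0] loaded tab tip [371.0, 393.0] [393.0, 359.0] rack foot [300.0, 470.0]
[[-0.906, -0.424, -0.01], [-0.424, 0.906, -0.005], [0.011, -0.0, -1.0]]
```

Edge slopes in that picture suggest the plain end sags about 2°, so it hit the floor's front edge. I'll back off and measure the sag numerically.

Emit:
arm_command:
  deltas:
    - {"rx": 0, "ry": 0, "rz": 0, "dx": 0.01, "dy": 0, "dz": -0.002, "fingers": 0.02}
    - {"rx": 0, "ry": 0, "rz": 0, "dx": 0.012, "dy": 0, "dz": -0.003, "fingers": 0.02}
    - {"rx": 0, "ry": 0, "rz": 0, "dx": 0, "dy": 0, "dz": 0, "fingers": 0.02}

```text
time_s: 11.65
position: [0.4109, 0.3068, 0.0154]
tool_rot: [[-0.906, -0.423, 0.006], [-0.423, 0.906, 0.003], [-0.006, -0.0, -1.0]]
ft_force: [1.5, 0.2, -3.9]
grip_width: 0.0262
gripper_force: 79.6
```

```bash
cat > pitch.py <<'E'
from h import *
where()
s=env.observe();q=np.array(s["position"]);R=np.array(s["tool_rot"]);print(R[2].round(4))
p=env.get_image("scene");im=p["color"].astype(float);lum=im.min(2)
b,n,z=q[:2]@E_-E0,q[:2]@N_,q[2]
m=(lum>170).astype(np.uint8)
print("lum body",lum[262,262],"floor",lum[240,235],lum[248,250])
parts=lambda pt,g,h:[np.array([[*rk(b+g+x,n+y,0)[:2],z+h+k-(x+g)*np.tan(np.radians(pt))] for x in(-.048,.048) for y in(-.031,.031) for k in(0,.012)])]
best=[]
def f(v):
    mm=sil(p,0,0,0,parts(v[0],v[1]/100,v[2]/100))
    box_=np.s_[225:295,225:285]
    return np.abs(mm[box_]-m[box_]).sum()
for t in(100,130,150,165,180):
    m=(lum>t).astype(float)
    r=minimize(f,[1.5,7.7,1.8],method="Nelder-Mead",options=dict(initial_simplex=[[1.5,7.7,1.8],[3.5,7.7,1.8],[1.5,8.3,1.8],[1.5,7.7,2.4]],maxiter=120))
    print(t,r.x.round(2),round(r.fun,1),m[225:295,225:285].sum())
cv2.imwrite("pics/s6.png",p["color"])
for r in range(238,288,3): print(r," ".join("%3d"%v for v in lum[r,228:290:3]))
E
python3 pitch.py
```

```text
t 11.65 bayx -0.1831 n 0.1053 z 0.0154 yaw -154.95 F [ 1.5  0.2 -3.9] w 0.0262 79.6
[-0.0062 -0.     -1.    ]
lum body 203.0 floor 113.0 179.0
100 [-61.99  10.86 -18.49] 2491.5 3819.0
130 [-10.56   7.97  -0.43] 2267.8 3104.0
150 [-0.9   8.49  1.24] 1654.9 2383.0
165 [0.8  8.27 1.71] 830.0 1242.0
180 [2.89 6.21 2.85] 458.4 677.0
238 108 116 123 114 152 161 161 176 163 134 132 126 140 140 137 136 134 137 135 105  51
241 153 148 141 119 112 117 107 107 107 120 126 130 151 151 150 152 149 152 150  59  54
244 179 179 181 133 171 180 174 176 155 158 129 119 152 153 153 154 153 152 155  61  89
247 138 174 157 162 174 163 176 178 179 168  92 109 121 134 150 155 154 157 156  96 124
250 160 166 183 173 170 180 174 179 175 101  46  61 130 153 155 158 158 156 153 108 130
253 122 148 158 159 176 120 127 164 176 158 118 150 160 157 158 155 154 156 113 106 120
256 108 118 108 107 106 108 140 154 186 176 171 171 166 160 177 186 165 179  79 102 106
259 150 179 176 178 162 156 176 194 202 205 206 206 206 205 205 201 196 190 115  60  61
262 180 167 176 178 180 192 160 191 191 194 200 204 206 206 207 208 206 208 184  49  54
265 178 173 165 177 183 154 204 207 205 205 203 203 198 195 192 191 190 189 191  47  47
268 179 147 159 165 160 162 184 190 189 205 207 201 204 207 202 205 205 205 154 121  64
271 146 139 165 124 137 135 168 155 154 154 151 154 162 157 175 195 185 183 138 165 162
274 186 183 142 122  89  92 154 154 159 154 168 173 162 171 175 157 157 152 148 157 175
277 183 172 131  97  86  90 145 130 116 131 131 139 151 149 150 153 155 160 153 120 111
280 191 153 201 196 196 177 190 117  95 104  98  98  97 100 103 109 111 125 133  98 100
283 144 206 201 207 165 163 199 150 150 149 140 131 118 110 106 103  97 101  99  98  98
286 150 187 193 204 204 209 151 148 151 154 154 154 153 154 152 151 149 146 140 129 133
```

```bash
cat > edge.py <<'E'
from h import *
where()
s=env.observe();q=np.array(s["position"]);b,n,z=q[:2]@E_-E0,q[:2]@N_,q[2]
p=env.get_image("scene");lum=cv2.GaussianBlur(p["color"].min(2).astype(np.float32),(3,1),0)
def edge(c0,c1,r0,r1,lev):
    xs=[];ys=[]
    for c in range(c0,c1):
        for r in range(r0(c) if callable(r0) else r0,r1):
            a,d=lum[r,c],lum[r+1,c]
            if a>=lev>d: xs.append(c);ys.append(r+(a-lev)/(a-d));break
    k=np.polyfit(xs,ys,1);res=np.array(ys)-np.polyval(k,xs);g=np.abs(res)<1.2
    k=np.polyfit(np.array(xs)[g],np.array(ys)[g],1);return k,g.sum()
top,n1=edge(248,278,266,280,178)
bot,n2=edge(252,278,lambda c:int(np.polyval(top,c))+3,288,128)
print("top edge slope",top[0].round(3),"y260",np.polyval(top,260).round(2),n1,"bot",bot[0].round(3),np.polyval(bot,260).round(2),n2)
for pt in(0,1,2,3,4):
    for h,nm in((.012,"top"),(0,"bot")):
        A,B=[proj(p,rk(b+.077+x,n+.031,z+.0182+h-(x+.077)*np.tan(np.radians(pt)))) for x in(-.048,.048)]
        sl=(B-A)[1]/(B-A)[0];print(pt,nm,"slope",sl.round(3),"y260",(A[1]+sl*(260-A[0])).round(2),"x",A[0].round(1),B[0].round(1))
E
python3 edge.py
```

```text
t 11.7 bayx -0.1822 n 0.1052 z 0.0153 yaw -154.95 F [ 0.7  0.8 -3. ] w 0.0259 79.6
top edge slope 0.116 y260 269.68 30 bot 0.114 277.55 26
0 top slope 0.128 y260 268.3 x 278.8 239.3
0 bot slope 0.13 y260 272.56 x 279.1 239.7
1 top slope 0.113 y260 268.76 x 278.8 239.4
1 bot slope 0.115 y260 273.03 x 279.1 239.8
2 top slope 0.098 y260 269.22 x 278.8 239.4
2 bot slope 0.1 y260 273.49 x 279.1 239.9
3 top slope 0.083 y260 269.69 x 278.9 239.5
3 bot slope 0.085 y260 273.96 x 279.1 240.0
4 top slope 0.068 y260 270.16 x 278.9 239.6
4 bot slope 0.07 y260 274.42 x 279.1 240.1
```

Only the top-edge slope is reliable, because the lower edge is the shadow's. It gives about 1° of sag, enough to catch the floor edge. I'll tilt the tool 0.02 rad to level the carrier and try again.

Emit:
arm_command:
  deltas:
    - {"rx": 0, "ry": -0.02, "rz": 0, "dx": 0, "dy": 0, "dz": 0.003, "fingers": 0.02}
    - {"rx": 0, "ry": 0, "rz": 0, "dx": -0.005, "dy": 0, "dz": 0.003, "fingers": 0.02}
    - {"rx": 0, "ry": 0, "rz": 0, "dx": -0.007, "dy": 0, "dz": 0, "fingers": 0.02}
    - {"rx": 0, "ry": 0, "rz": 0, "dx": -0.006, "dy": 0, "dz": 0, "fingers": 0.02}
    - {"rx": 0, "ry": 0, "rz": 0, "dx": -0.004, "dy": 0, "dz": 0, "fingers": 0.02}
    - {"rx": 0, "ry": 0, "rz": 0, "dx": 0, "dy": 0, "dz": 0, "fingers": 0.02}

```text
time_s: 12.35
position: [0.4254, 0.3137, 0.0067]
tool_rot: [[-0.906, -0.424, 0.006], [-0.424, 0.906, 0.003], [-0.007, -0.0, -1.0]]
ft_force: [-18.9, -10.6, -1.2]
grip_width: 0.0262
gripper_force: 79.9
```

```bash
python3 - <<'E'
from h import *
where();s=env.observe();print(np.round(s["wrist_torque"],2),np.round(s["tool_rot"],3)[2])
E
```

```text
t 12.35 bayx -0.167 n 0.1054 z 0.0067 yaw -154.92 F [-18.9 -10.6  -1.2] w 0.0262 79.9
[-1.74  2.92 -0.09] [-0.007 -0.    -1.   ]
```

Emit:
arm_command:
  deltas:
    - {"rx": 0, "ry": 0, "rz": 0, "dx": 0.012, "dy": 0, "dz": 0, "fingers": 0.02}
    - {"rx": 0, "ry": 0, "rz": 0, "dx": 0, "dy": 0, "dz": -0.003, "fingers": 0.02}
    - {"rx": 0, "ry": 0, "rz": 0, "dx": -0.006, "dy": 0, "dz": 0, "fingers": 0.02}
    - {"rx": 0, "ry": 0, "rz": 0, "dx": -0.005, "dy": 0, "dz": 0, "fingers": 0.02}
    - {"rx": 0, "ry": 0, "rz": 0, "dx": 0, "dy": 0, "dz": 0, "fingers": 0.02}

```text
time_s: 12.85
position: [0.4254, 0.3137, 0.0102]
tool_rot: [[-0.906, -0.424, 0.008], [-0.424, 0.906, 0.004], [-0.009, 0.0, -1.0]]
ft_force: [-18.1, -10.3, -0.2]
grip_width: 0.0266
gripper_force: 80.0
```

```bash
python3 - <<'E'
from h import *
where();s=env.observe();print(np.round(s["wrist_torque"],2),np.round(s["tool_rot"],3)[2])
E
```

```text
t 12.85 bayx -0.1671 n 0.1054 z 0.0102 yaw -154.92 F [-18.1 -10.3  -0.2] w 0.0266 80.0
[-1.61  2.88 -0.05] [-0.009  0.    -1.   ]
```

The contact point doesn't change with height, so I may be lifting two carriers. I'll check the stack's height and the held load against the pictures numerically.

```bash
python3 - <<'E'
from h import *
a=cv2.imread("pics/scene0.png").min(2);p=env.get_image("scene");b=p["color"].min(2)
S=np.array([.5433,.1037]);u=np.array([np.cos(np.radians(-23.5)),np.sin(np.radians(-23.5))]);v=np.array([-u[1],u[0]])
for z in(.048,.036,.024,.012,0):
    print(z,"near body edge L,R",proj(p,[*(S-.048*u+.031*v),z]).round(1),proj(p,[*(S-.048*u-.031*v),z]).round(1))
for z in(.041,.029,.017,.005): print("near tab tip L,R z",z,proj(p,[*(S-.088*u+.014*v),z]).round(1),proj(p,[*(S-.088*u-.014*v),z]).round(1))
print("cols 296-330, before / now")
for r in range(216,252,2): print(r," ".join("%3d"%x for x in a[r,292:332:2]),"|"," ".join("%3d"%x for x in b[r,292:332:2]))
s=env.observe();q=np.array(s["position"]);e,n,z=q[:2]@E_-E0,q[:2]@N_,q[2]
print("carrier_1 tab if riding:",[proj(p,rk(e+.068+x,n+y,z+.0232)).round(1) for x in(.05,.086) for y in(.014,-.014)])
for r in range(232,264,2): print(r," ".join("%3d"%x for x in b[r,222:262:2]))
E
```

```text
0.048 near body edge L,R [304.6 225.1] [324.4 219.8]
0.036 near body edge L,R [304.7 229. ] [324.5 223.6]
0.024 near body edge L,R [304.8 232.8] [324.5 227.3]
0.012 near body edge L,R [304.9 236.6] [324.5 231. ]
0 near body edge L,R [305.  240.3] [324.5 234.7]
near tab tip L,R z 0.041 [317.1 232.2] [326.2 229.7]
near tab tip L,R z 0.029 [317.1 236.1] [326.2 233.5]
near tab tip L,R z 0.017 [317.2 240. ] [326.2 237.3]
near tab tip L,R z 0.005 [317.2 243.8] [326.2 241.1]
cols 296-330, before / now
216 161 169 196 201 200 202 186 191 200 197 199 197 180 172 165 151 149 144 143 145 | 120 121 111  79  50  47 122 153 166 172 158 147 154 148 153 154 152 149 150 149
218 159 160 164 199 201 200 202 190 192 200 200 200 199 184 166 173 150 147 145 145 |  87  65  54  44  45  46 134 198 196 177 174 165 152 151 152 154 153 154 150 151
220 157 153 158 166 198 201 202 201 191 190 201 200 199 201 183 173 160 146 148 146 |  47  48  46  53  45  45 154 206 207 204 180 190 165 154 152 153 154 149 150 150
222 168 164 157 154 162 204 201 200 201 193 188 198 179 183 149 140 143 146 147 148 |  48  51  52  51 
[... 3149 characters left out ...]
 179 179 179 178 162 101  93
248 164 167 136 134 177 174 175 184 180 175 170 156 175 178 177 179 172 114  78  90
250 173 151 123 162 166 168 185 178 165 169 176 171 174 179 177 177 136  69  44  53
252 137 112 130 155 163 178 181 172 171 177 164 165 160 170 171 161  99  89  83  91
254 111 105 104 107 113 121 120 121 139 157 166 156 169 178 185 166 158 178 150 143
256 152 147 123 112 118 118 107 108 107 147 164 175 190 189 177 172 169 173 162 168
258 181 179 153 132 168 167 151 154 157 176 156 203 205 205 204 205 204 205 200 196
260 178 171 122 169 179 180 179 178 189 158 179 206 204 205 205 206 205 206 206 208
262 142 138 139 177 175 169 176 187 162 178 188 192 191 193 197 204 204 206 207 208
```

The stack's top edge dropped by about 8 px, which is 24 mm, and the held block is about 24 mm thick. So two carriers came up. I need to know which tabs belong to which, so I'll measure tab heights from their apparent widths in the earlier wrist views.

```bash
cat > wid.py <<'E'
from h import *
import pickle
from scipy.optimize import brentq
def cross(l,c,lo,hi):
    d=1 if hi>c else -1
    seg=l[c:hi:d] if hi>c else l[c:hi:-1]
    lev=(np.median(seg[:4])+np.median(seg[-4:]))/2
    for i in range(len(seg)-1):
        if seg[i]>=lev>seg[i+1]: return c+d*(i+(seg[i]-lev)/(seg[i]-seg[i+1]))
def height(p,rows,c,half,W):
    l=p["color"].min(2).astype(float);z=[]
    for r in rows:
        L=cross(l[r],c,0,c-half);R=cross(l[r],c,0,c+half)
        if L is None or R is None: continue
        f=lambda h:np.linalg.norm(atz(p,[L,r],h)-atz(p,[R,r],h))-W
        z.append(brentq(f,-.1,.25))
    return np.round([np.mean(z),np.std(z)/max(1,len(z))**.5,len(z)],4)
if __name__=="__main__":
    p=pickle.load(open("w2.pkl","rb"))
    print("body",height(p,range(95,155),286,40,.062),"far",height(p,[46,47,48,49,50,60,62,64,66,68,70,72,74,76],286,22,.028),"near",height(p,[166,168,170,184,185,186],291,18,.028))
    im=cv2.imread("pics/w3.png").min(2)
    print("w3 column profile c=300",im[205:290:3,300]," c=328",im[205:290:3,328]);print("row 230",im[230,280:350:3],"row 268",im[268,240:390:4])
    w=env.get_image("wrist");cv2.imwrite("pics/w7.png",w["color"]);im=w["color"].min(2)
    print("now c=300",im[240:360:4,300],"c=330",im[240:360:4,330],"row 270",im[270,270:370:3],"row 300",im[300,270:370:3])
    for r in env.look_for("carrier",w)[:5]:print(np.round(r["box"]),round(r["p"],2))
E
python3 wid.py
```

```text
body [8.5e-03 3.0e-04 6.0e+01] far [3.4e-02 2.1e-03 1.3e+01] near [8.5e-03 1.9e-03 6.0e+00]
w3 column profile c=300 [141 142 134 117 127 112 131 131 132 129 134 132 132 133 133 131 132 138
 204 199 208 211 210 209 201 116 108 193 214]  c=328 [ 93  93  97 118 125 111 127 132 130 132 132 129 131 148 134 132 132 132
 143 161 206 210 208 212 195 113 111 192 215]
row 230 [139 140 141 134 128 129 132 133 129 132 126 122 126 131 134 134 131 131
 130 103  91  86  84  88] row 268 [ 49  49  79  83  82  50  49  49  96 106 105 104 104 175 204 211 211 216
 212 216 215 214 210 212 129 103 104 104 104 105  94  59  43  47  61  83
  80  60]
now c=300 [135 132 131 132 132 132 126 137 136 135 135 149 220 220 219 219 218 214
 217 197 216 213 213 212 132 125 126 202 212  77] c=330 [135 137 135 136 136 133 130 139 137 139 136 139 138 219 225 224 224 223
 222 201 221 221 220 199 143 125 125 205 211 132] row 270 [ 50  80 102  98  99  59  67 131 135 132 135 134 135 138 134 131 133 138
 138 136 134 133 135 131 133 108  49  89  97 102  98  57  57  52] row 300 [ 47  48  49  48  48  47  57 194 213 218 219 220 217 224 220 221 222 226
 223 225 224 224 220 217 183  94  49  54  51  53  50  48  47  53]
[279. 259. 355. 360.] 0.97
[284. 234. 354. 329.] 0.71
```

```bash
python3 - <<'E'
from h import *
im=cv2.imread("pics/w7.png").mean(2).astype(int)
for r in range(222,364,4): print(r," ".join("%3d"%v for v in im[r,276:362:3]))
E
```

```text
222  96  96  96  93  93  96  95  98  93  96  93  97  97  94  94  97  98  96  98  97  96  96  97  99  97  98  98  98  98
226  93  95  96  95  95  95  92  93  92  94  97  97  97  93  95  95  96  96  97  96  97  97  98  97  98  97 100  98  96
230  92  96  97  94  94  94  95  94  92  93  95  94  96  95  98  97  96  97  96  96  98  96  97  96  98  97 100  99  99
234  95  93  95  96  94 123 133 132 134 133 136 133 137 134 134 136 137 136 137 138 134 134 130 106  97  98  97  94  99
238  95  94  94  92 101 139 137 142 143 145 145 145 142 143 143 145 140 145 144 142 143 142 145 118  95  95  96  98 100
242  92  93  95  91  97 138 139 139 142 144 141 142 142 139 144 146 142 144 145 144 139 142 142 113  95 101 114 135 138
246  92 100 104 104  98 134 139 140 140 143 140 145 142 139 137 142 142 145 145 141 141 141 139 104 102 105 114 149 152
250  96 104 105 104  84 125 141 142 142 143 141 136  86  66  66  76 119 145 141 142 142 140 139  87 101 104 108 141 153
254  81 103 105 104  65 101 136 139 143 145 141  93  67  66  65  67  70 136 144 141 142 142 133  59  98 108 105 113 109
258  81 102 103 102 
[... 2519 characters left out ...]
 130 131 131 133 133 134 134 132 134 132 132 133 133 133 134 134 133 133 131 132 128 131  73  50  47
346  46  51 133 162 160 164 161 161 162 162 163 163 162 163 162 163 163 163 164 165 162 163 164 167 164 159  76  51  48
350  45  50 183 221 221 220 219 221 220 221 221 220 221 221 223 222 222 224 223 223 221 221 221 221 223 220  98  49  46
354  40  48  76  84  86  91 120 162 196 216 222 220 215 196 226 226 227 226 220 206 170 140  96  88  85  86  56  47  42
358  40  43  41  45  44  45  48  48  48  50  60  82 109 134 167 146  97  68  54  51  51  50  48  47  48  45  46  45  44
362  42  42  42  43  44  42  48  43  47  45  45  47  43  46  49  49  49  48  49  48  49  47  49  48  42  45  43  41  45
```

The pixel rows show two tabs, with holes at rows 255 and 287, 12 mm apart in height: both upper carriers were gripped together. The lower one has slid back about 10 mm against the rack floor edge. I'll back out, set the pair back on the stack, and take the carriers singly.

Emit:
arm_command:
  deltas:
    - {"rx": 0, "ry": 0.01, "rz": 0, "dx": 0.012, "dy": 0, "dz": 0, "fingers": 0.02}
    - {"rx": 0, "ry": 0, "rz": 0, "dx": 0.012, "dy": 0, "dz": -0.01, "fingers": 0.02}
    - {"rx": 0, "ry": 0, "rz": 0, "dx": 0.005, "dy": 0, "dz": -0.03, "fingers": 0.02}
    - {"rx": 0, "ry": 0, "rz": 0, "dx": 0, "dy": 0, "dz": -0.04, "fingers": 0.02}
    - {"rx": 0, "ry": 0, "rz": 0, "dx": 0, "dy": 0, "dz": -0.04, "fingers": 0.02}

```text
time_s: 13.5
position: [0.4032, 0.303, 0.1333]
tool_rot: [[-0.906, -0.423, 0.014], [-0.423, 0.906, 0.007], [-0.015, -0.0, -1.0]]
ft_force: [0.9, 1.1, -3.9]
grip_width: 0.0266
gripper_force: 79.6
```

```bash
python3 - <<'E'
from h import *
where();s=env.observe();print(np.round(s["tool_rot"],3)[2],np.round(s["position"],4))
plan(([.50,.20,.24],91),([.6165,.0714,.15],-23.7))
E
```

```text
t 13.5 bayx -0.1918 n 0.1051 z 0.1333 yaw -154.96 F [ 0.9  1.1 -3.9] w 0.0266 79.6
[-0.015 -0.    -1.   ] [0.4032 0.303  0.1333]
[{"dx":-0.0015,"dy":-0.0043,"dz":-0.0034,"rx":-0.001,"ry":0.015,"rz":-0.138},{"dx":-0.0008,"dy":-0.0045,"dz":-0.0034,"rz":-0.139},{"dx":-0.0002,"dy":-0.0046,"dz":-0.0034,"rz":-0.138},{"dx":0.0004,"dy":-0.0045,"dz":-0.0034,"rz":-0.139},{"dx":0.0011,"dy":-0.0044,"dz":-0.0034,"rz":-0.138},{"dx":0.0017,"dy":-0.0042,"dz":-0.0034,"rz":-0.139},{"dx":0.0022,"dy":-0.004,"dz":-0.0035,"rz":-0.138},{"dx":0.0028,"dy":-0.0036,"dz":-0.0034,"rz":-0.139},{"dx":0.0032,"dy":-0.0032,"dz":-0.0035,"rz":-0.138},{"dx":0.0037,"dy":-0.0027,"dz":-0.0034,"rz":-0.139},{"dx":0.004,"dy":-0.0022,"dz":-0.0035,"rz":-0.138},{"dx":0.0043,"dy":-0.0016,"dz":-0.0034,"rz":-0.139}]
[{"dx":0.0044,"dy":-0.001,"dz":-0.0035,"rz":-0.138},{"dx":0.0045,"dy":-0.0004,"dz":-0.0034,"rz":-0.139},{"dx":0.0046,"dy":0.0002,"dz":-0.0035,"rz":-0.138},{"dx":0.0045,"dy":0.0008,"dz":-0.0034,"rz":-0.139},{"dx":0.0043,"dy":0.0015,"dz":-0.0035,"rz":-0.138},{"dx":0.0041,"dy":0.002,"dz":-0.0034,"rz":-0.139},{"dx":0.0038,"
[... 671 characters left out ...]
dz":0.006,"rz":0.134},{"dx":-0.0076,"dy":0.0087,"dz":0.006,"rz":0.133},{"dx":-0.0064,"dy":0.0096,"dz":0.006,"rz":0.134},{"dx":-0.005,"dy":0.0104,"dz":0.006,"rz":0.133},{"dx":-0.0036,"dy":0.011,"dz":0.006,"rz":0.133}]
[{"dx":-0.0021,"dy":0.0114,"dz":0.006,"rz":0.134},{"dx":-0.0006,"dy":0.0116,"dz":0.006,"rz":0.133},{"dx":0.0009,"dy":0.0115,"dz":0.006,"rz":0.134},{"dx":0.0025,"dy":0.0113,"dz":0.006,"rz":0.133},{"dx":0.0039,"dy":0.0109,"dz":0.006,"rz":0.134},{"dx":0.0054,"dy":0.0102,"dz":0.006,"rz":0.133},{"dx":0.0067,"dy":0.0095,"dz":0.006,"rz":0.134},{"dx":0.0078,"dy":0.0085,"dz":0.006,"rz":0.133},{"dx":0.0089,"dy":0.0073,"dz":0.006,"rz":0.134},{"dx":0.0099,"dy":0.0061,"dz":0.006,"rz":0.133}]
```

I'll set the pair back with the tabs pointing to the near side, on the same footprint. That needs only a 49° turn and makes the later grasps simpler.

```bash
sed -i 's/R=np.array(R);y=yaw(R);rows=\[\]/R=np.array(R);y=yaw(R);y+=360*round((wps[0][1]-y)\/360);rows=[]/' h.py
python3 - <<'E'
from h import *
plan(([.4728,.1347,.11],156.3),([.4728,.1347,.03],156.3,3),([.4728,.1347,.0195],156.3,2))
E
```

```text
[{"dx":0.0012,"dy":-0.026,"dz":0.0033,"rx":0.001,"ry":0.015,"rz":0.122},{"dx":-0.002,"dy":-0.0259,"dz":0.0033,"rz":0.121},{"dx":-0.0051,"dy":-0.0255,"dz":0.0033,"rz":0.122},{"dx":-0.0082,"dy":-0.0247,"dz":0.0033,"rz":0.121},{"dx":-0.0111,"dy":-0.0235,"dz":0.0033,"rz":0.122},{"dx":-0.0139,"dy":-0.022,"dz":0.0034,"rz":0.121},{"dx":-0.0165,"dy":-0.0202,"dz":0.0033,"rz":0.122},{"dz":0.0267},{"dz":0.0267},{"dz":0.0266},{"dz":0.0053},{"dz":0.0052}]
```

Emit:
arm_command:
  deltas:
    - {"rx": 0, "ry": 0, "rz": 0.122, "dx": 0.001, "dy": -0.026, "dz": 0.003, "fingers": 0.02}
    - {"rx": 0, "ry": 0, "rz": 0.122, "dx": -0.002, "dy": -0.026, "dz": 0.003, "fingers": 0.02}
    - {"rx": 0, "ry": 0, "rz": 0.122, "dx": -0.005, "dy": -0.0255, "dz": 0.003, "fingers": 0.02}
    - {"rx": 0, "ry": 0, "rz": 0.121, "dx": -0.008, "dy": -0.025, "dz": 0.003, "fingers": 0.02}
    - {"rx": 0, "ry": 0, "rz": 0.121, "dx": -0.011, "dy": -0.0235, "dz": 0.003, "fingers": 0.02}
    - {"rx": 0, "ry": 0, "rz": 0.121, "dx": -0.014, "dy": -0.022, "dz": 0.003, "fingers": 0.02}
    - {"rx": 0, "ry": 0, "rz": 0.121, "dx": -0.0165, "dy": -0.02, "dz": 0.003, "fingers": 0.02}
    - {"rx": 0, "ry": 0, "rz": 0, "dx": 0, "dy": 0, "dz": 0.025, "fingers": 0.02}
    - {"rx": 0, "ry": 0, "rz": 0, "dx": 0, "dy": 0, "dz": 0.025, "fingers": 0.02}
    - {"rx": 0, "ry": 0, "rz": 0, "dx": 0, "dy": 0, "dz": 0, "fingers": 0.02}

```text
time_s: 14.5
position: [0.4725, 0.1343, 0.0584]
tool_rot: [[-0.916, 0.402, 0.009], [0.402, 0.916, 0.006], [-0.006, 0.009, -1.0]]
ft_force: [0.6, 0.7, -3.0]
grip_width: 0.0265
gripper_force: 79.6
```

```bash
python3 - <<'E'
from h import *
where();s=env.observe();print(np.round(s["tool_rot"],3)[2],np.round(s["position"],4))
plan(([.4728,.1347,.03],156.3,2),([.4728,.1347,.0195],156.3,2))
E
```

```text
t 14.5 bayx -0.1998 n -0.0772 z 0.0584 yaw 156.3 F [ 0.6  0.7 -3. ] w 0.0265 79.6
[-0.006  0.009 -1.   ] [0.4725 0.1343 0.0584]
[{"dx":0.0001,"dy":0.0001,"dz":0.0142,"rx":0.009,"ry":0.006},{"dx":-0.0001,"dy":0.0003,"dz":0.0142},{"dz":0.0052},{"dz":0.0053}]
```

Emit:
arm_command:
  deltas:
    - {"rx": 0.009, "ry": -0.006, "rz": 0, "dx": 0, "dy": 0, "dz": 0.014, "fingers": 0.02}
    - {"rx": 0, "ry": 0, "rz": 0, "dx": 0, "dy": 0, "dz": 0.014, "fingers": 0.02}
    - {"rx": 0, "ry": 0, "rz": 0, "dx": 0, "dy": 0, "dz": 0.005, "fingers": 0.02}
    - {"rx": 0, "ry": 0, "rz": 0, "dx": 0, "dy": 0, "dz": 0.004, "fingers": 0.02}
    - {"rx": 0, "ry": 0, "rz": 0, "dx": 0, "dy": 0, "dz": 0, "fingers": 0.02}

```text
time_s: 15.0
position: [0.4737, 0.1346, 0.0236]
tool_rot: [[-0.916, 0.401, 0.015], [0.401, 0.916, -0.005], [-0.016, 0.002, -1.0]]
ft_force: [0.0, 0.5, -3.3]
grip_width: 0.0264
gripper_force: 79.6
```

Emit:
arm_command:
  deltas:
    - {"rx": 0, "ry": 0, "rz": 0, "dx": 0, "dy": 0, "dz": 0.003, "fingers": 0.02}
    - {"rx": 0, "ry": 0, "rz": 0, "dx": 0, "dy": 0, "dz": 0.002, "fingers": 0.02}
    - {"rx": 0, "ry": 0, "rz": 0, "dx": 0, "dy": 0, "dz": 0, "fingers": 0.02}

```text
time_s: 15.3
position: [0.4733, 0.1345, 0.0182]
tool_rot: [[-0.916, 0.401, 0.015], [0.401, 0.916, -0.005], [-0.015, 0.001, -1.0]]
ft_force: [-0.9, 0.5, -4.1]
grip_width: 0.0264
gripper_force: 79.6
```

Emit:
arm_command:
  deltas:
    - {"rx": 0, "ry": 0, "rz": 0, "dx": 0, "dy": 0, "dz": 0.001, "fingers": 0.045}
    - {"rx": 0, "ry": 0, "rz": 0, "dx": 0, "dy": 0, "dz": 0, "fingers": 0.045}
    - {"rx": 0, "ry": 0, "rz": 0, "dx": 0, "dy": 0, "dz": 0, "fingers": 0.045}
    - {"rx": 0, "ry": 0.015, "rz": 0, "dx": 0, "dy": 0, "dz": -0.02, "fingers": 0.045}
    - {"rx": 0, "ry": 0, "rz": 0, "dx": 0, "dy": 0, "dz": -0.02, "fingers": 0.045}
    - {"rx": 0, "ry": 0, "rz": 0, "dx": 0, "dy": 0, "dz": 0, "fingers": 0.045}

```text
time_s: 15.9
position: [0.4743, 0.1347, 0.0592]
tool_rot: [[-0.916, 0.401, 0.006], [0.401, 0.916, 0.001], [-0.005, 0.004, -1.0]]
ft_force: [-0.7, 0.3, 0.0]
grip_width: 0.045
gripper_force: 0.0
```

```bash
python3 - <<'E'
from h import *
where();s=env.observe();print(np.round(s["tool_rot"],3)[2],np.round(s["position"],4))
w=env.get_image("wrist");cv2.imwrite("pics/w8.png",w["color"]);im=w["color"].mean(2).astype(int)
for r in range(200,330,4): print(r," ".join("%3d"%v for v in im[r,250:386:4]))
for z,nm in((.041,"c1 tab"),(.029,"c2 tab")):
    q=np.array(s["position"]);R=np.array(s["tool_rot"]);print(nm,"TCP axis px",proj(w,[q[0],q[1],z]).round(1),"tip at +12mm",proj(w,[*(q[:2]+.012*R[:2,0]),z]).round(1))
E
```

```text
t 15.9 bayx -0.1981 n -0.0776 z 0.0592 yaw 156.35 F [-0.7  0.3  0. ] w 0.045 0.0
[-0.005  0.004 -1.   ] [0.4743 0.1347 0.0592]
200 108 128 139 130 132 128 121 122  94  92  90  90  92  94  94  93  97 102 137 143 139 140 141 142 141 141 140 139 141 142 144 142 143 143
204  86  89  89  88  88  91  83  88  87  97 118 127 147 147 151 151 150 152 157 157 155 152 145 141 143 143 140 143 141 141 144 143 144 141
208  87  95  87  85  83  82  83  88  89 101 132 159 212 216 216 220 216 220 218 221 216 210 178 143 144 142 142 140 137 139 141 143 143 144
212  87  92  89  84  82  82  80  89  88  96 133 157 212 215 218 219 216 220 220 219 216 218 177 145 147 145 145 143 140 139 140 140 141 141
216  86  83  85  81  81  83  83  87  86  93 134 143 206 215 215 206 118 120 207 222 215 216 172 144 146 145 144 142 140 141 140 140 140 136
220  86  81  81  79  82  85  83  85  91  92 134 135 153 167 139  98  68  79  96 195 157 195 141 144 145 145 143 142 142 140 141 140 138 132
224  84  80  75  77  85  87  87  89  89  92 128 130 126 124 128 106 102 101 108 130 127 129 134 144 146 145 142 141 139 142 141 137 1
[... 3066 characters left out ...]
 108  53  53  47  48
316  45  45  50  54  59 206 176 221 219 219 217 217 218 219 219 215 185 219 220 215 215 211 212 216 214 215 176 127 208 124  52  52  52  49
320  40  46  46  49  60 208 171 222 218 220 216 218 218 219 218 214 197 219 220 217 217 211 214 216 214 214 195 131 207 141  53  54  46  48
324  42  46  45  50  74 208 171 220 218 217 215 216 218 219 218 212 178 219 220 214 214 210 214 216 215 213 186 142 212 143  61  50  50  46
328  43  43  46  53  82 199 170 220 215 219 216 215 218 219 219 214 197 218 220 217 216 212 213 216 213 213 152 131 211 145  95  50  47  41
c1 tab TCP axis px [315.5 244.8] tip at +12mm [315.5 226.6]
c2 tab TCP axis px [315.5 236. ] tip at +12mm [315.5 218.7]
```

The pixel rows show the upper tab's tip at row 225 (hole at 243), c2's tab beneath it with its tip at row 206, and lateral centring at column 316, which is good. I'll descend so the tips stay above c2's tab and grip c1 only.

Emit:
arm_command:
  deltas:
    - {"rx": 0.004, "ry": 0.004, "rz": 0, "dx": 0, "dy": 0, "dz": 0.014, "fingers": 0.045}
    - {"rx": 0, "ry": 0, "rz": 0, "dx": 0, "dy": 0, "dz": 0.013, "fingers": 0.045}
    - {"rx": 0, "ry": 0, "rz": 0, "dx": 0, "dy": 0, "dz": 0, "fingers": 0.045}
    - {"rx": 0, "ry": 0, "rz": 0, "dx": 0, "dy": 0, "dz": 0, "fingers": 0.045}

```text
time_s: 16.35
position: [0.4724, 0.1346, 0.0291]
tool_rot: [[-0.916, 0.401, -0.007], [0.401, 0.916, -0.001], [0.006, -0.004, -1.0]]
ft_force: [-0.8, 0.8, 1.0]
grip_width: 0.0452
gripper_force: 0.0
```

Emit:
arm_command:
  deltas:
    - {"rx": 0, "ry": -0.006, "rz": 0, "dx": 0, "dy": 0, "dz": -0.003, "fingers": 0.045}
    - {"rx": 0, "ry": 0, "rz": 0, "dx": 0, "dy": 0, "dz": 0, "fingers": 0.02}
    - {"rx": 0, "ry": 0, "rz": 0, "dx": 0, "dy": 0, "dz": 0, "fingers": 0.02}
    - {"rx": 0, "ry": 0, "rz": 0, "dx": 0, "dy": 0, "dz": 0, "fingers": 0.02}
    - {"rx": 0, "ry": 0, "rz": 0, "dx": 0, "dy": 0, "dz": 0, "fingers": 0.02}
  squeeze: 100

```text
time_s: 16.85
position: [0.4731, 0.1347, 0.034]
tool_rot: [[-0.916, 0.401, 0.002], [0.401, 0.916, -0.003], [-0.003, -0.002, -1.0]]
ft_force: [-1.4, 0.2, 7.5]
grip_width: 0.0244
gripper_force: 98.0
```

Emit:
arm_command:
  deltas:
    - {"rx": 0, "ry": 0, "rz": 0, "dx": 0, "dy": 0, "dz": -0.004, "fingers": 0.02}
    - {"rx": 0, "ry": 0, "rz": 0, "dx": 0, "dy": 0, "dz": -0.008, "fingers": 0.02}
    - {"rx": 0, "ry": 0, "rz": 0, "dx": 0, "dy": 0, "dz": -0.02, "fingers": 0.02}
    - {"rx": 0, "ry": 0, "rz": 0, "dx": 0, "dy": 0, "dz": -0.03, "fingers": 0.02}
    - {"rx": 0, "ry": 0, "rz": 0, "dx": 0, "dy": 0, "dz": -0.03, "fingers": 0.02}
    - {"rx": 0, "ry": 0, "rz": 0, "dx": 0, "dy": 0, "dz": 0, "fingers": 0.02}

```text
time_s: 17.45
position: [0.4745, 0.135, 0.129]
tool_rot: [[-0.916, 0.401, 0.008], [0.401, 0.916, -0.003], [-0.009, 0.001, -1.0]]
ft_force: [0.9, -1.0, -2.1]
grip_width: 0.0239
gripper_force: 98.6
```

```bash
python3 - <<'E'
from h import *
where();s=env.observe();print(np.round(s["tool_rot"],3)[2],np.round(s["position"],4),np.round(s["wrist_torque"],2))
w=env.get_image("wrist");im=w["color"].mean(2).astype(int)
for r in range(220,330,6): print(r," ".join("%3d"%v for v in im[r,270:366:4]))
for r in env.look_for("carrier",w)[:5]:print(np.round(r["box"]),round(r["p"],2))
plan(([.43,.22,.13],180),(rk(-.195,NM,.10),204.9))
E
```

```text
t 17.45 bayx -0.1978 n -0.0773 z 0.129 yaw 156.35 F [ 0.9 -1.  -2.1] w 0.0239 98.6
[-0.009  0.001 -1.   ] [0.4745 0.135  0.129 ] [-0.02  0.07 -0.02]
220  91  94  93 116 116 115 119 120 154 160 161 162 158 163 167 151 123 125 120 123 124 135 142 143
226  91  92  94 133 202 212 215 212 216 217 212 199 217 214 214 212 212 214 211 165 206 141 142 158
232  90  91  93 132 211 219 219 216 219 221 216 197 220 220 218 212 217 217 216 145 208 144 144 144
238  89  90  90 129 133 139 138 137 194 220 216 183 218 218 216 213 217 217 206 140 201 141 142 142
244  88  92  95 122 117 118 120 132 173 209 204 184 209 209 206 201 205 205 172 125 169 140 142 144
250  91  90  92  91  92  75 101 133 135 138 137 135 135 140 137 140 134 138  64  98  98 119 142 138
256  62  48  63  90  92  56  99 135 135 135 139 135 138 137 137 138 135 133  62  86  98  95  56  59
262  45  47  81  91  88  49  96 133 135 134 126  79  71  95 138 137 136 135  56  70  97  97  61  51
268  47  47  89  92  84  47  86 134 135 132  78  66  70  69 115 137 132 131  55  57  95  98  86  54
274  43  64  92  91  67  44  80 134 134 134 134  95
[... 732 characters left out ...]
  50  49  48  44
322  41  43  45  43  62 142 203 203 203 203 204 204 205 202 204 204 205 204 203  64  60  47  47  45
328  39  44  42  50 211 213 217 219 218 216 212 201 218 217 219 216 213 210 212 213 164  47  45  42
[278. 175. 355. 247.] 0.8
[284. 245. 352. 362.] 0.61
[297. 180. 302. 209.] 0.61
[526. 291. 639. 366.] 0.61
[{"dx":0.0244,"dy":0.0203,"dz":-0.0016,"rx":-0.002,"ry":0.003,"rz":-0.138},{"dx":0.0214,"dy":0.0234,"dz":-0.0015,"rz":-0.137},{"dx":0.018,"dy":0.0261,"dz":-0.0015,"rz":-0.138},{"dx":0.0075,"dy":0.0204,"dz":0.0075,"rz":-0.108},{"dx":0.0052,"dy":0.0211,"dz":0.0075,"rz":-0.109},{"dx":0.0028,"dy":0.0216,"dz":0.0075,"rz":-0.109},{"dx":0.0005,"dy":0.0218,"dz":0.0075,"rz":-0.108}]
```

One tab is held now (a single hole at row 268), and c2 stays on the stack. I'll carry it to the middle bay.

Emit:
arm_command:
  deltas:
    - {"rx": 0, "ry": 0, "rz": -0.138, "dx": 0.024, "dy": 0.02, "dz": -0.002, "fingers": 0.02}
    - {"rx": 0, "ry": 0, "rz": -0.138, "dx": 0.021, "dy": 0.0235, "dz": -0.002, "fingers": 0.02}
    - {"rx": 0, "ry": 0, "rz": -0.138, "dx": 0.018, "dy": 0.026, "dz": 0, "fingers": 0.02}
    - {"rx": 0, "ry": 0, "rz": -0.108, "dx": 0.0075, "dy": 0.0205, "dz": 0.005, "fingers": 0.02}
    - {"rx": 0, "ry": 0, "rz": -0.108, "dx": 0.005, "dy": 0.021, "dz": 0.01, "fingers": 0.02}
    - {"rx": 0, "ry": 0, "rz": -0.108, "dx": 0.003, "dy": 0.0215, "dz": 0.015, "fingers": 0.02}
    - {"rx": 0, "ry": 0, "rz": -0.108, "dx": 0.0005, "dy": 0.022, "dz": 0.02, "fingers": 0.02}
    - {"rx": 0, "ry": 0, "rz": 0, "dx": 0, "dy": 0, "dz": 0.02, "fingers": 0.02}
    - {"rx": 0, "ry": 0, "rz": 0, "dx": 0, "dy": 0, "dz": 0.02, "fingers": 0.02}
    - {"rx": 0, "ry": 0, "rz": 0, "dx": 0, "dy": 0, "dz": 0, "fingers": 0.02}

```text
time_s: 18.55
position: [0.399, 0.3002, 0.0356]
tool_rot: [[-0.908, -0.42, -0.006], [-0.42, 0.908, -0.006], [0.008, -0.003, -1.0]]
ft_force: [-0.7, -0.2, -0.8]
grip_width: 0.0237
gripper_force: 98.7
```

```bash
cat > edge.py <<'E'
import sys
from h import *
# usage: edge.py UNDER(off of underside above TCP, m) g
off=float(sys.argv[1]);g=float(sys.argv[2])
where()
s=env.observe();q=np.array(s["position"]);b,n,z=q[:2]@E_-E0,q[:2]@N_,q[2];print("Rz",np.round(s["tool_rot"],3)[2])
p=env.get_image("scene");lum=cv2.GaussianBlur(p["color"].min(2).astype(np.float32),(3,1),0)
P=lambda x,y,h,pt:proj(p,rk(b+g+x,n+y,z+off+h-(x+g)*np.tan(np.radians(pt))))
A,B=P(-.048,.031,.012,0),P(.048,.031,.012,0);c0,c1=int(B[0])+5,int(A[0])-4
xs=[];ys=[]
for c in range(c0,c1):
    r0=A[1]+(B-A)[1]/(B-A)[0]*(c-A[0])
    for r in range(int(r0)-4,int(r0)+9):
        a,d=lum[r,c],lum[r+1,c]
        if a>=178>d: xs.append(c);ys.append(r+(a-178)/(a-d));break
xs,ys=np.array(xs),np.array(ys);k=np.polyfit(xs,ys,1)
for _ in range(3):
    m=np.abs(ys-np.polyval(k,xs))<.8;k=np.polyfit(xs[m],ys[m],1)
c=(c0+c1)/2;print("obs slope",k[0].round(3),"y",np.polyval(k,c).round(2),m.sum(),len(xs))
for pt in(-1,0,1,2,3,4):
    A,B=P(-.048,.031,.012,pt),P(.048,.031,.012,pt);sl=(B-A)[1]/(B-A)[0];print(pt,sl.round(3),(A[1]+sl*(c-A[0])).round(2))
# reference: top edge of the near rim of home loaded tab not needed
E
python3 edge.py .002 .075
```

```text
t 18.55 bayx -0.1967 n 0.1043 z 0.0356 yaw -155.17 F [-0.7 -0.2 -0.8] w 0.0237 98.7
Rz [ 0.008 -0.003 -1.   ]
obs slope 0.103 y 269.53 31 31
-1 0.142 266.81
0 0.127 267.29
1 0.112 267.76
2 0.097 268.24
3 0.082 268.71
4 0.067 269.19
```

Emit:
arm_command:
  deltas:
    - {"rx": -0.003, "ry": -0.026, "rz": 0, "dx": 0, "dy": -0.001, "dz": 0.006, "fingers": 0.02}
    - {"rx": 0, "ry": 0, "rz": 0, "dx": -0.005, "dy": 0, "dz": 0.005, "fingers": 0.02}
    - {"rx": 0, "ry": 0, "rz": 0, "dx": -0.008, "dy": 0, "dz": 0, "fingers": 0.02}
    - {"rx": 0, "ry": 0, "rz": 0, "dx": 0, "dy": 0, "dz": 0, "fingers": 0.02}

```text
time_s: 19.0
position: [0.415, 0.3061, 0.0284]
tool_rot: [[-0.907, -0.419, 0.025], [-0.419, 0.908, 0.011], [-0.027, -0.0, -1.0]]
ft_force: [0.7, 0.0, -1.1]
grip_width: 0.0238
gripper_force: 98.8
```

```bash
python3 edge.py .002 .075
```

```text
t 19.0 bayx -0.1797 n 0.1029 z 0.0284 yaw -155.2 F [ 0.7  0.  -1.1] w 0.0238 98.8
Rz [-0.027 -0.    -1.   ]
obs slope 0.138 y 269.64 30 30
-1 0.143 268.2
0 0.128 268.67
1 0.113 269.13
2 0.098 269.6
3 0.083 270.07
4 0.068 270.54
```

Emit:
arm_command:
  deltas:
    - {"rx": 0, "ry": 0.008, "rz": 0, "dx": 0, "dy": 0.0025, "dz": 0.003, "fingers": 0.02}
    - {"rx": 0, "ry": 0, "rz": 0, "dx": -0.006, "dy": 0, "dz": 0.001, "fingers": 0.02}
    - {"rx": 0, "ry": 0, "rz": 0, "dx": -0.006, "dy": 0, "dz": 0, "fingers": 0.02}
    - {"rx": 0, "ry": 0, "rz": 0, "dx": -0.006, "dy": 0, "dz": 0, "fingers": 0.02}
    - {"rx": 0, "ry": 0, "rz": 0, "dx": 0, "dy": 0, "dz": 0, "fingers": 0.02}

```text
time_s: 19.55
position: [0.4297, 0.3158, 0.0243]
tool_rot: [[-0.908, -0.42, 0.017], [-0.42, 0.908, 0.008], [-0.019, -0.0, -1.0]]
ft_force: [0.1, 0.6, -2.2]
grip_width: 0.0239
gripper_force: 98.7
```

```bash
python3 edge.py .002 .075|head -3
```

```text
t 19.55 bayx -0.1623 n 0.1055 z 0.0243 yaw -155.19 F [ 0.1  0.6 -2.2] w 0.0239 98.7
Rz [-0.019 -0.    -1.   ]
obs slope 0.146 y 271.04 30 30
```

Emit:
arm_command:
  deltas:
    - {"rx": 0, "ry": 0, "rz": 0, "dx": -0.006, "dy": 0, "dz": 0, "fingers": 0.02}
    - {"rx": 0, "ry": 0, "rz": 0, "dx": -0.006, "dy": 0, "dz": 0, "fingers": 0.02}
    - {"rx": 0, "ry": 0, "rz": 0, "dx": 0, "dy": 0, "dz": 0, "fingers": 0.02}

```text
time_s: 19.9
position: [0.4405, 0.3208, 0.0245]
tool_rot: [[-0.908, -0.42, 0.017], [-0.42, 0.908, 0.008], [-0.019, -0.0, -1.0]]
ft_force: [-0.0, -0.1, -1.2]
grip_width: 0.0241
gripper_force: 98.7
```

Emit:
arm_command:
  deltas:
    - {"rx": 0, "ry": 0, "rz": 0, "dx": -0.01, "dy": 0, "dz": 0, "fingers": 0.02}
    - {"rx": 0, "ry": 0, "rz": 0, "dx": -0.012, "dy": 0, "dz": 0.0002, "fingers": 0.02}
    - {"rx": 0, "ry": 0, "rz": 0, "dx": -0.012, "dy": 0, "dz": 0.0002, "fingers": 0.02}
    - {"rx": 0, "ry": 0, "rz": 0, "dx": -0.012, "dy": 0, "dz": 0.0002, "fingers": 0.02}
    - {"rx": 0, "ry": 0, "rz": 0, "dx": 0, "dy": 0, "dz": 0, "fingers": 0.02}

```text
time_s: 20.4
position: [0.4829, 0.3403, 0.0246]
tool_rot: [[-0.908, -0.42, 0.018], [-0.419, 0.908, 0.008], [-0.019, -0.0, -1.0]]
ft_force: [0.8, 0.3, -1.4]
grip_width: 0.0243
gripper_force: 98.7
```

```bash
python3 -c "from h import *
where()"
```

```text
t 20.4 bayx -0.1037 n 0.1053 z 0.0246 yaw -155.2 F [ 0.8  0.3 -1.4] w 0.0243 98.7
```

Emit:
arm_command:
  deltas:
    - {"rx": 0, "ry": 0, "rz": 0, "dx": -0.01, "dy": 0, "dz": 0.0005, "fingers": 0.02}
    - {"rx": 0, "ry": 0.006, "rz": 0, "dx": -0.008, "dy": 0, "dz": 0.0005, "fingers": 0.02}
    - {"rx": 0, "ry": 0.004, "rz": 0, "dx": -0.005, "dy": 0, "dz": 0.0005, "fingers": 0.02}
    - {"rx": 0, "ry": 0, "rz": 0, "dx": -0.004, "dy": 0, "dz": 0, "fingers": 0.02}
    - {"rx": 0, "ry": 0, "rz": 0, "dx": 0, "dy": 0, "dz": 0, "fingers": 0.02}

```text
time_s: 20.9
position: [0.5063, 0.3512, 0.0235]
tool_rot: [[-0.908, -0.42, 0.007], [-0.42, 0.908, 0.003], [-0.008, -0.0, -1.0]]
ft_force: [0.3, 0.4, -0.9]
grip_width: 0.0239
gripper_force: 98.8
```

```bash
python3 -c "from h import *
where()"
```

```text
t 20.9 bayx -0.0779 n 0.1054 z 0.0235 yaw -155.18 F [ 0.3  0.4 -0.9] w 0.0239 98.8
```

Emit:
arm_command:
  deltas:
    - {"rx": 0, "ry": 0, "rz": 0, "dx": -0.003, "dy": 0, "dz": 0.0005, "fingers": 0.02}
    - {"rx": 0, "ry": 0, "rz": 0, "dx": -0.003, "dy": 0, "dz": 0.0005, "fingers": 0.02}
    - {"rx": 0, "ry": 0, "rz": 0, "dx": -0.003, "dy": 0, "dz": 0, "fingers": 0.02}
    - {"rx": 0, "ry": 0, "rz": 0, "dx": 0, "dy": 0, "dz": 0, "fingers": 0.02}

```text
time_s: 21.3
position: [0.5075, 0.3519, 0.0222]
tool_rot: [[-0.907, -0.421, -0.009], [-0.421, 0.907, -0.006], [0.011, -0.001, -1.0]]
ft_force: [-25.5, -15.9, 17.2]
grip_width: 0.0239
gripper_force: 101.1
```

```bash
python3 -c "from h import *
where()"
```

```text
t 21.3 bayx -0.0765 n 0.1055 z 0.0222 yaw -155.11 F [-25.5 -15.9  17.2] w 0.0239 101.1
```

Firm contact along the bay axis (about 30 N), so this is presumably the end stop. I'll relieve the push, release, and compare its tab tip with the home carrier's tab.

Emit:
arm_command:
  deltas:
    - {"rx": 0, "ry": 0, "rz": 0, "dx": 0.002, "dy": 0, "dz": -0.001, "fingers": 0.02}
    - {"rx": 0, "ry": 0, "rz": 0, "dx": 0, "dy": 0, "dz": 0, "fingers": 0.045}
    - {"rx": 0, "ry": 0, "rz": 0, "dx": 0, "dy": 0, "dz": 0, "fingers": 0.045}
    - {"rx": 0, "ry": 0, "rz": 0, "dx": 0, "dy": 0, "dz": 0, "fingers": 0.045}
    - {"rx": 0, "ry": 0, "rz": 0, "dx": 0, "dy": 0, "dz": -0.02, "fingers": 0.045}
    - {"rx": 0, "ry": 0, "rz": 0, "dx": 0, "dy": 0, "dz": -0.04, "fingers": 0.045}
    - {"rx": 0, "ry": 0, "rz": 0, "dx": 0.03, "dy": 0, "dz": -0.03, "fingers": 0.045}
    - {"rx": 0, "ry": 0, "rz": 0, "dx": 0.03, "dy": 0, "dz": -0.03, "fingers": 0.045}
    - {"rx": 0, "ry": 0, "rz": 0, "dx": 0, "dy": 0, "dz": 0, "fingers": 0.045}

```text
time_s: 22.2
position: [0.4561, 0.3285, 0.1475]
tool_rot: [[-0.907, -0.42, 0.013], [-0.42, 0.907, 0.006], [-0.014, -0.0, -1.0]]
ft_force: [0.6, 0.5, -0.2]
grip_width: 0.0451
gripper_force: 0.0
```

```bash
cat > tips.py <<'E'
from h import *
import pickle
where()
w=env.get_image("wrist");pickle.dump(w,open("wt.pkl","wb"))
# rectify plane z=.029 in rack frame: rows = bay x from -.11 to -.03, cols = n from -.01 to .21
x=np.arange(-.11,-.02,.001);n=np.arange(-.005,.215,.001)
uv=np.array([[proj(w,rk(a,b,.029)) for b in n] for a in x],np.float32)
g=cv2.remap(w["color"].min(2),uv[...,0],uv[...,1],cv2.INTER_LINEAR).astype(float)
for nm,c in(("right",NR),("mid",NM),("left",NM+.0717)):
    i=np.argmin(abs(n-c))
    print(nm,"profile from x=-.11:",np.r_[g[:,i-11:i-7],].mean(1)[::2].astype(int) if 0 else np.c_[g[:,i-11:i-7],g[:,i+7:i+11]].mean(1)[8:50].astype(int))
E
python3 tips.py
```

```text
t 22.2 bayx -0.133 n 0.106 z 0.1475 yaw -155.14 F [ 0.6  0.5 -0.2] w 0.0451 0.0
right profile from x=-.11: [133 133 133 133 133 133 133 133 132 132 132 132 132 132 132 132 131 131
 131 130 130 130 129 129 128 128 127 122 112  98  89  84  82  82  82  80
  75  70  66  64  63  63]
mid profile from x=-.11: [106 106 106 105 106 107 107 107 106 106 106 106 106 109 123 148 174 192
 201 204 204 204 204 203 203 202 202 202 202 202 202 202 202 202 202 202
 201 201 201 201 198 193]
left profile from x=-.11: [109 109 108 109 108 108 107 108 107 106 106 107 114 133 163 192 211 218
 219 218 218 218 218 218 217 217 216 216 216 215 214 212 211 209 204 196
 183 166 152 147 146 145]
```

The new carrier's tab tip lies at -86.8 mm against -88.0 mm for the home one, so it is fully home. Now carrier_2.

```bash
python3 - <<'E'
from h import *
plan(([.4654,.1379,.10],156.3),([.4654,.1379,.05],156.3,2))
E
```

```text
[{"dx":0.0104,"dy":-0.0252,"dz":0.0064,"ry":0.012,"rz":0.121},{"dx":0.0072,"dy":-0.0263,"dz":0.0065,"rz":0.121},{"dx":0.004,"dy":-0.027,"dz":0.0065,"rz":0.121},{"dx":0.0007,"dy":-0.0273,"dz":0.0065,"rz":0.121},{"dx":-0.0026,"dy":-0.0272,"dz":0.0065,"rz":0.121},{"dx":-0.0058,"dy":-0.0267,"dz":0.0065,"rz":0.121},{"dx":-0.009,"dy":-0.0257,"dz":0.0064,"rz":0.121},{"dz":0.025},{"dz":0.025}]
```

Emit:
arm_command:
  deltas:
    - {"rx": 0, "ry": 0.012, "rz": 0.121, "dx": 0.0105, "dy": -0.025, "dz": 0.006, "fingers": 0.045}
    - {"rx": 0, "ry": 0, "rz": 0.121, "dx": 0.007, "dy": -0.0265, "dz": 0.0065, "fingers": 0.045}
    - {"rx": 0, "ry": 0, "rz": 0.121, "dx": 0.004, "dy": -0.027, "dz": 0.0065, "fingers": 0.045}
    - {"rx": 0, "ry": 0, "rz": 0.121, "dx": 0.0005, "dy": -0.0275, "dz": 0.0065, "fingers": 0.045}
    - {"rx": 0, "ry": 0, "rz": 0.121, "dx": -0.0025, "dy": -0.027, "dz": 0.0065, "fingers": 0.045}
    - {"rx": 0, "ry": 0, "rz": 0.121, "dx": -0.006, "dy": -0.0265, "dz": 0.0065, "fingers": 0.045}
    - {"rx": 0, "ry": 0, "rz": 0.121, "dx": -0.009, "dy": -0.0255, "dz": 0.0065, "fingers": 0.045}
    - {"rx": 0, "ry": 0, "rz": 0, "dx": 0, "dy": 0, "dz": 0.025, "fingers": 0.045}
    - {"rx": 0, "ry": 0, "rz": 0, "dx": 0, "dy": 0, "dz": 0.022, "fingers": 0.045}
    - {"rx": 0, "ry": 0, "rz": 0, "dx": 0, "dy": 0, "dz": 0, "fingers": 0.045}

```text
time_s: 23.25
position: [0.4647, 0.1376, 0.0485]
tool_rot: [[-0.915, 0.403, -0.01], [0.403, 0.915, -0.002], [0.008, -0.005, -1.0]]
ft_force: [-0.2, -0.1, 0.1]
grip_width: 0.0452
gripper_force: 0.0
```

```bash
cat > tab.py <<'E'
import sys
from h import *
# rectify plane z in the tool frame: show tab tip profile along tool x, and lateral profile
z=float(sys.argv[1]);where()
s=env.observe();q=np.array(s["position"]);R=np.array(s["tool_rot"]);print(np.round(R[2],3),q.round(4))
w=env.get_image("wrist")
x=np.arange(.045,-.05,-.001);y=np.arange(-.035,.0351,.001)
X,Y=np.array([np.cos(np.radians(yaw(R))),np.sin(np.radians(yaw(R)))]),0;Y=np.array([X[1],-X[0]])
uv=np.array([[proj(w,[*(q[:2]+a*X+b*Y),z]) for b in y] for a in x],np.float32)
g=cv2.remap(w["color"].mean(2).astype(np.uint8),uv[...,0],uv[...,1],cv2.INTER_LINEAR)
print("     y(mm):",(y[::3]*1000).astype(int))
for i in range(0,len(x),3):print("%4d"%round(x[i]*1000)," ".join("%3d"%v for v in g[i,::3]))
E
python3 tab.py .029
```

```text
t 23.25 bayx -0.2056 n -0.0709 z 0.0485 yaw 156.24 F [-0.2 -0.1  0.1] w 0.0452 0.0
[ 0.008 -0.005 -1.   ] [0.4647 0.1376 0.0485]
     y(mm): [-35 -32 -28 -25 -22 -19 -16 -13 -10  -7  -4  -1   1   4   7  10  13  16
  19  22  25  28  31  34]
  45 142 142 143 142 140 137 135 130 122 125 132 138 141 142 142 146 143 144 144 143 144 144 146 144
  42 141 139 142 140 140 139 132 127 126 131 134 141 143 146 144 146 144 144 144 145 142 145 145 141
  39 141 139 139 141 136 133 128 125 127 133 139 143 142 144 144 145 145 147 147 144 145 143 144 143
  36 138 138 140 139 135 134 124 126 129 136 140 142 143 140 143 144 146 145 147 147 145 145 144 142
  33 138 136 139 135 133 132 124 125 130 137 139 143 143 143 141 146 144 146 147 146 146 145 143 142
  30 141 140 139 135 134 131 127 129 132 136 141 143 144 143 141 145 146 145 145 146 146 145 142 140
  27 141 140 136 133 128 126 126 133 136 141 144 142 142 142 142 144 148 144 142 144 145 144 142 142
  24 125 135 133 131 124 121 127 135 139 141 139 142 141 142 144 143 143 142 144 143 143 146 144 142
  21  89  88  87  84  81  83  90 125 113 125 136 113
[... 1671 characters left out ...]
48  44  46  95 114 117 119 118 132 135 139 132 139 135 141 140 140 121 119 119 119  88  53  54
 -33  49  44  47 134 138 141 140 143 142 144 144 144 143 143 146 144 144 144 144 142 144 130  54  51
 -36  47  46  63 203 210 211 210 210 211 212 211 208 208 212 212 211 211 211 211 211 210 191  56  52
 -39  47  49 110 188 219 219 218 216 221 219 218 210 196 219 219 216 212 212 216 214 211 139  69  52
 -42  49  49 167 187 221 219 219 216 220 219 219 213 205 218 219 217 211 213 216 216 214 169  93  53
 -45  48  48 200 187 220 220 219 216 220 219 219 212 196 220 219 217 212 213 215 215 214 152 134  52
 -48  50  53 208 188 220 219 218 215 218 220 220 204 194 219 220 217 213 213 216 214 210 137 154  59
```

c2's tab is centred 1 mm to the side, with its tip 12.5 mm ahead of the TCP. Next I descend and grip.

Emit:
arm_command:
  deltas:
    - {"rx": -0.005, "ry": -0.008, "rz": 0, "dx": 0, "dy": 0.001, "dz": 0.012, "fingers": 0.045}
    - {"rx": 0, "ry": 0, "rz": 0, "dx": 0, "dy": 0, "dz": 0.011, "fingers": 0.045}
    - {"rx": 0, "ry": 0, "rz": 0, "dx": 0, "dy": 0, "dz": 0, "fingers": 0.045}
    - {"rx": 0, "ry": 0, "rz": 0, "dx": 0, "dy": 0, "dz": 0, "fingers": 0.045}

```text
time_s: 23.7
position: [0.4662, 0.1389, 0.0286]
tool_rot: [[-0.916, 0.402, 0.005], [0.402, 0.916, -0.0], [-0.005, 0.002, -1.0]]
ft_force: [-0.2, -0.0, 0.4]
grip_width: 0.0446
gripper_force: 0.0
```

Emit:
arm_command:
  deltas:
    - {"rx": 0, "ry": 0, "rz": 0, "dx": 0, "dy": 0, "dz": 0.005, "fingers": 0.045}
    - {"rx": 0, "ry": 0, "rz": 0, "dx": 0, "dy": 0, "dz": 0, "fingers": 0.02}
    - {"rx": 0, "ry": 0, "rz": 0, "dx": 0, "dy": 0, "dz": 0, "fingers": 0.02}
    - {"rx": 0, "ry": 0, "rz": 0, "dx": 0, "dy": 0, "dz": 0, "fingers": 0.02}
    - {"rx": 0, "ry": 0, "rz": 0, "dx": 0, "dy": 0, "dz": 0, "fingers": 0.02}
  squeeze: 100

```text
time_s: 24.2
position: [0.4659, 0.1388, 0.0235]
tool_rot: [[-0.916, 0.402, 0.005], [0.402, 0.916, -0.0], [-0.005, 0.002, -1.0]]
ft_force: [-1.8, -1.0, 2.2]
grip_width: 0.0239
gripper_force: 98.3
```

Emit:
arm_command:
  deltas:
    - {"rx": 0, "ry": 0, "rz": 0, "dx": 0, "dy": 0, "dz": -0.004, "fingers": 0.02}
    - {"rx": 0, "ry": 0, "rz": 0, "dx": 0, "dy": 0, "dz": -0.008, "fingers": 0.02}
    - {"rx": 0, "ry": 0, "rz": 0, "dx": 0, "dy": 0, "dz": -0.02, "fingers": 0.02}
    - {"rx": 0, "ry": 0, "rz": 0, "dx": 0, "dy": 0, "dz": -0.03, "fingers": 0.02}
    - {"rx": 0, "ry": 0, "rz": 0, "dx": 0, "dy": 0, "dz": -0.03, "fingers": 0.02}
    - {"rx": 0, "ry": 0, "rz": 0, "dx": 0, "dy": 0, "dz": 0, "fingers": 0.02}

```text
time_s: 24.8
position: [0.4671, 0.139, 0.119]
tool_rot: [[-0.916, 0.402, 0.012], [0.402, 0.916, 0.0], [-0.011, 0.005, -1.0]]
ft_force: [0.3, -0.0, -1.7]
grip_width: 0.024
gripper_force: 98.6
```

```bash
python3 tab.py .121|sed -n '1,45p'; python3 - <<'E'
from h import *
plan((rk(-.195,NR,.10),204.9),(rk(-.195,NR,.035),204.9,3))
E
```

```text
t 24.8 bayx -0.2028 n -0.0705 z 0.119 yaw 156.3 F [ 0.3 -0.  -1.7] w 0.024 98.6
[-0.011  0.005 -1.   ] [0.4671 0.139  0.119 ]
     y(mm): [-35 -32 -28 -25 -22 -19 -16 -13 -10  -7  -4  -1   1   4   7  10  13  16
  19  22  25  28  31  34]
  45 116 111 134 140 141 136 129 131 139 144 146 144 145 134 139 145 144 144 144 143 145 143 142 144
  42  92  92  89  89  94  90  89 121 131 136 147 155 155 146 143 143 143 141 144 146 143 142 138 133
  39  90  89  90  90  88  85  87 116 136 160 171 182 190 192 144 146 145 142 142 144 143 140 131 129
  36  90  90  89  90  85  83  88 110 146 219 220 215 223 216 146 148 147 144 142 142 140 134 132 133
  33  90  88  89  87  82  85  90 127 139 216 157  97 221 213 147 146 147 143 143 141 134 132 133 139
  30  90  89  97  86  82  98  99 130 120 216 216 191 222 215 146 147 147 144 139 133 128 128 139 142
  27 101  88  88  82  85 121 141 138 117 217 220 220 221 219 145 145 143 142 136 127 127 135 139 144
  24  98  86  84  81  86 124 142 139 102 212 212 214 214 210 141 142 143 136 130 123 130 139 142 144
  21  87  85  82  85  88  93 100 100 101 215 215 218 22
[... 2095 characters left out ...]
150 213 218 219 216 198 219 219 216 215 212 209 136  49  47  45  44  40
 -45  37  39  42  42  43  50 214 217 219 218 215 195 219 219 215 215 211 214 214  51  48  45  44  40
 -48  36  40  40  40  44  64 215 217 218 218 215 193 218 219 215 215 210 213 217  58  47  44  42  42
[{"dx":0.0103,"dy":0.0107,"dz":0.0024,"rx":0.003,"ry":0.008,"rz":-0.121},{"dx":0.0089,"dy":0.0119,"dz":0.0024,"rz":-0.121},{"dx":0.0074,"dy":0.0129,"dz":0.0024,"ry":0.001,"rz":-0.122},{"dx":0.0058,"dy":0.0137,"dz":0.0024,"rz":-0.121},{"dx":0.0041,"dy":0.0143,"dz":0.0025,"rz":-0.121},{"dx":0.0024,"dy":0.0147,"dz":0.0024,"rz":-0.121},{"dx":0.0005,"dy":0.0148,"dz":0.0025,"rz":-0.121},{"dz":0.0217},{"dz":0.0216},{"dz":0.0217}]
```

Emit:
arm_command:
  deltas:
    - {"rx": 0.003, "ry": 0, "rz": -0.121, "dx": 0.0105, "dy": 0.0105, "dz": 0.002, "fingers": 0.02}
    - {"rx": 0, "ry": 0, "rz": -0.121, "dx": 0.009, "dy": 0.012, "dz": 0.002, "fingers": 0.02}
    - {"rx": 0, "ry": 0, "rz": -0.121, "dx": 0.0075, "dy": 0.013, "dz": 0.002, "fingers": 0.02}
    - {"rx": 0, "ry": 0, "rz": -0.121, "dx": 0.006, "dy": 0.0135, "dz": 0.002, "fingers": 0.02}
    - {"rx": 0, "ry": 0, "rz": -0.121, "dx": 0.004, "dy": 0.0145, "dz": 0.002, "fingers": 0.02}
    - {"rx": 0, "ry": 0, "rz": -0.121, "dx": 0.0025, "dy": 0.0145, "dz": 0.002, "fingers": 0.02}
    - {"rx": 0, "ry": 0, "rz": -0.121, "dx": 0.0005, "dy": 0.015, "dz": 0.002, "fingers": 0.02}
    - {"rx": 0, "ry": 0, "rz": 0, "dx": 0, "dy": 0, "dz": 0.022, "fingers": 0.02}
    - {"rx": 0, "ry": 0, "rz": 0, "dx": 0, "dy": 0, "dz": 0.022, "fingers": 0.02}
    - {"rx": 0, "ry": 0, "rz": 0, "dx": 0, "dy": 0, "dz": 0.02, "fingers": 0.02}
    - {"rx": 0, "ry": 0, "rz": 0, "dx": 0, "dy": 0, "dz": 0, "fingers": 0.02}

```text
time_s: 25.95
position: [0.4275, 0.2359, 0.0342]
tool_rot: [[-0.908, -0.42, -0.002], [-0.42, 0.908, -0.005], [0.004, -0.003, -1.0]]
ft_force: [0.3, -0.6, -1.2]
grip_width: 0.0239
gripper_force: 98.8
```

```bash
python3 edge.py .0005 .0765
```

```text
t 25.95 bayx -0.1979 n 0.034 z 0.0342 yaw -155.18 F [ 0.3 -0.6 -1.2] w 0.0239 98.8
Rz [ 0.004 -0.003 -1.   ]
obs slope 0.108 y 254.06 29 29
-1 0.134 251.62
0 0.119 252.08
1 0.104 252.54
2 0.089 253.0
3 0.073 253.46
4 0.058 253.92
```

Emit:
arm_command:
  deltas:
    - {"rx": -0.003, "ry": -0.022, "rz": 0, "dx": 0, "dy": -0.0005, "dz": 0.004, "fingers": 0.02}
    - {"rx": 0, "ry": 0, "rz": 0, "dx": -0.006, "dy": 0, "dz": 0.003, "fingers": 0.02}
    - {"rx": 0, "ry": 0, "rz": 0, "dx": -0.008, "dy": 0, "dz": 0.001, "fingers": 0.02}
    - {"rx": 0, "ry": 0, "rz": 0, "dx": -0.004, "dy": 0, "dz": 0, "fingers": 0.02}
    - {"rx": 0, "ry": 0, "rz": 0, "dx": 0, "dy": 0, "dz": 0, "fingers": 0.02}

```text
time_s: 26.5
position: [0.4471, 0.244, 0.0296]
tool_rot: [[-0.907, -0.42, 0.024], [-0.42, 0.908, 0.009], [-0.026, -0.002, -1.0]]
ft_force: [-0.4, 0.2, -2.6]
grip_width: 0.0239
gripper_force: 98.8
```

```bash
python3 edge.py .0005 .0765
```

```text
t 26.5 bayx -0.1768 n 0.0331 z 0.0296 yaw -155.17 F [-0.4  0.2 -2.6] w 0.0239 98.8
Rz [-0.026 -0.002 -1.   ]
obs slope 0.131 y 253.44 28 29
-1 0.135 252.01
0 0.12 252.47
1 0.104 252.92
2 0.089 253.38
3 0.074 253.83
4 0.059 254.29
```

Emit:
arm_command:
  deltas:
    - {"rx": 0, "ry": 0.004, "rz": 0, "dx": 0, "dy": 0.0005, "dz": 0.004, "fingers": 0.02}
    - {"rx": 0, "ry": 0, "rz": 0, "dx": -0.006, "dy": 0, "dz": 0, "fingers": 0.02}
    - {"rx": 0, "ry": 0, "rz": 0, "dx": -0.006, "dy": 0, "dz": 0, "fingers": 0.02}
    - {"rx": 0, "ry": 0, "rz": 0, "dx": 0, "dy": 0, "dz": 0, "fingers": 0.02}

```text
time_s: 26.95
position: [0.4579, 0.2495, 0.0257]
tool_rot: [[-0.907, -0.42, 0.02], [-0.42, 0.908, 0.008], [-0.022, -0.002, -1.0]]
ft_force: [0.2, 0.8, -2.2]
grip_width: 0.0237
gripper_force: 98.8
```

```bash
python3 edge.py .0005 .0765|head -3
```

```text
t 26.95 bayx -0.1646 n 0.0335 z 0.0257 yaw -155.18 F [ 0.2  0.8 -2.2] w 0.0237 98.8
Rz [-0.022 -0.002 -1.   ]
obs slope 0.133 y 254.45 27 28
```

Emit:
arm_command:
  deltas:
    - {"rx": 0, "ry": 0, "rz": 0, "dx": -0.007, "dy": 0, "dz": 0, "fingers": 0.02}
    - {"rx": 0, "ry": 0, "rz": 0, "dx": -0.006, "dy": 0, "dz": 0, "fingers": 0.02}
    - {"rx": 0, "ry": 0, "rz": 0, "dx": 0, "dy": 0, "dz": 0, "fingers": 0.02}

```text
time_s: 27.3
position: [0.4696, 0.2549, 0.0259]
tool_rot: [[-0.907, -0.42, 0.02], [-0.42, 0.908, 0.008], [-0.022, -0.002, -1.0]]
ft_force: [-0.4, -0.5, -1.5]
grip_width: 0.0247
gripper_force: 98.8
```

Emit:
arm_command:
  deltas:
    - {"rx": 0, "ry": 0, "rz": 0, "dx": -0.012, "dy": 0, "dz": 0.0002, "fingers": 0.02}
    - {"rx": 0, "ry": 0, "rz": 0, "dx": -0.012, "dy": 0, "dz": 0.0002, "fingers": 0.02}
    - {"rx": 0, "ry": 0, "rz": 0, "dx": -0.012, "dy": 0, "dz": 0.0003, "fingers": 0.02}
    - {"rx": 0, "ry": 0, "rz": 0, "dx": -0.012, "dy": 0, "dz": 0.0003, "fingers": 0.02}
    - {"rx": 0, "ry": 0, "rz": 0, "dx": 0, "dy": 0, "dz": 0, "fingers": 0.02}

```text
time_s: 27.8
position: [0.5132, 0.2751, 0.0257]
tool_rot: [[-0.907, -0.42, 0.02], [-0.42, 0.908, 0.008], [-0.022, -0.002, -1.0]]
ft_force: [-0.1, 0.3, -1.4]
grip_width: 0.0238
gripper_force: 98.8
```

```bash
python3 -c "from h import *
where()"
```

```text
t 27.8 bayx -0.1037 n 0.0334 z 0.0257 yaw -155.18 F [-0.1  0.3 -1.4] w 0.0238 98.8
```

Emit:
arm_command:
  deltas:
    - {"rx": 0, "ry": 0, "rz": 0, "dx": -0.01, "dy": 0, "dz": 0.0005, "fingers": 0.02}
    - {"rx": 0, "ry": 0.007, "rz": 0, "dx": -0.008, "dy": 0, "dz": 0.0005, "fingers": 0.02}
    - {"rx": 0, "ry": 0.005, "rz": 0, "dx": -0.005, "dy": 0, "dz": 0.0005, "fingers": 0.02}
    - {"rx": 0, "ry": 0, "rz": 0, "dx": -0.003, "dy": 0, "dz": 0, "fingers": 0.02}
    - {"rx": 0, "ry": 0, "rz": 0, "dx": -0.003, "dy": 0, "dz": 0, "fingers": 0.02}
    - {"rx": 0, "ry": 0, "rz": 0, "dx": 0, "dy": 0, "dz": 0, "fingers": 0.02}

```text
time_s: 28.4
position: [0.5384, 0.2868, 0.0246]
tool_rot: [[-0.908, -0.42, 0.008], [-0.42, 0.908, 0.002], [-0.008, -0.001, -1.0]]
ft_force: [0.1, -1.0, -1.3]
grip_width: 0.0238
gripper_force: 98.8
```

```bash
python3 -c "from h import *
where()"
```

```text
t 28.4 bayx -0.0759 n 0.0335 z 0.0246 yaw -155.18 F [ 0.1 -1.  -1.3] w 0.0238 98.8
```

Emit:
arm_command:
  deltas:
    - {"rx": 0, "ry": 0, "rz": 0, "dx": -0.003, "dy": 0, "dz": 0.0005, "fingers": 0.02}
    - {"rx": 0, "ry": 0, "rz": 0, "dx": -0.003, "dy": 0, "dz": 0, "fingers": 0.02}
    - {"rx": 0, "ry": 0, "rz": 0, "dx": 0, "dy": 0, "dz": 0, "fingers": 0.02}

```text
time_s: 28.7
position: [0.5386, 0.287, 0.0238]
tool_rot: [[-0.907, -0.421, -0.005], [-0.421, 0.907, -0.004], [0.007, -0.001, -1.0]]
ft_force: [-21.2, -14.1, 12.9]
grip_width: 0.0239
gripper_force: 100.5
```

```bash
python3 -c "from h import *
where()"
```

```text
t 28.7 bayx -0.0756 n 0.0336 z 0.0238 yaw -155.13 F [-21.2 -14.1  12.9] w 0.0239 100.5
```

Same contact at the stop. I'll release, back off, and verify all three tab tips.

Emit:
arm_command:
  deltas:
    - {"rx": 0, "ry": 0, "rz": 0, "dx": 0.002, "dy": 0, "dz": -0.001, "fingers": 0.02}
    - {"rx": 0, "ry": 0, "rz": 0, "dx": 0, "dy": 0, "dz": 0, "fingers": 0.045}
    - {"rx": 0, "ry": 0, "rz": 0, "dx": 0, "dy": 0, "dz": 0, "fingers": 0.045}
    - {"rx": 0, "ry": 0, "rz": 0, "dx": 0, "dy": 0, "dz": 0, "fingers": 0.045}
    - {"rx": 0, "ry": 0, "rz": 0, "dx": 0, "dy": 0, "dz": -0.02, "fingers": 0.045}
    - {"rx": 0, "ry": 0, "rz": 0, "dx": 0, "dy": 0, "dz": -0.04, "fingers": 0.045}
    - {"rx": 0, "ry": 0, "rz": 0, "dx": 0.03, "dy": 0.02, "dz": -0.03, "fingers": 0.045}
    - {"rx": 0, "ry": 0, "rz": 0, "dx": 0.03, "dy": 0.03, "dz": -0.03, "fingers": 0.045}
    - {"rx": 0, "ry": 0.01, "rz": 0, "dx": 0, "dy": 0, "dz": -0.03, "fingers": 0.02}
    - {"rx": 0, "ry": 0, "rz": 0, "dx": 0, "dy": 0, "dz": 0, "fingers": 0.0}

```text
time_s: 29.7
position: [0.4681, 0.3092, 0.1782]
tool_rot: [[-0.907, -0.421, 0.008], [-0.421, 0.907, 0.001], [-0.008, -0.002, -1.0]]
ft_force: [0.4, -0.5, -0.1]
grip_width: 0.0166
gripper_force: 0.0
```

```bash
python3 tips.py; python3 - <<'E'
from h import *
s=env.observe();print(np.round(s["tool_rot"],3)[2],np.round(s["q"],1))
P={n:env.get_image(n) for n in("scene","top")}
for n,p in P.items():
    r=env.tip_of("keeper_bar",p);print(n,[(round(x["p"],2),np.round(x["location"],1)) for x in r[:3]])
    print(n,{round(th,2):np.round(proj(p,rk(-.005-.056*np.cos(a),NM,.058+.056*np.sin(a))),1).tolist() for th in(2.1,2.25,2.4,2.55,2.7) for a in [th-2+np.pi/2]})
E
```

```text
t 29.7 bayx -0.1302 n 0.0834 z 0.1782 yaw -155.09 F [ 0.4 -0.5 -0.1] w 0.0166 0.0
right profile from x=-.11: [ 87  88  87  87  87  87  88  87  87  87  87  87  91 103 124 150 173 185
 190 192 192 191 190 190 189 188 188 188 188 190 191 193 193 193 192 192
 191 190 190 189 186 183]
mid profile from x=-.11: [106 106 106 106 106 106 106 106 107 106 105 105 107 114 130 155 180 197
 203 206 206 206 206 204 203 202 202 202 203 203 203 203 203 203 203 203
 202 203 201 198 191 177]
left profile from x=-.11: [106 106 107 106 105 105 106 106 106 105 106 109 120 143 172 198 214 219
 218 218 218 218 217 217 217 217 217 216 216 216 215 215 215 214 214 214
 214 213 210 206 201 200]
[-0.004 -0.002 -1.   ] [ 21.3  25.4  78.2  -0.1  76.2 -93.5]
scene [(0.65, array([209. , 235.6]))]
scene {2.1: [218.6, 231.0], 2.25: [215.4, 231.2], 2.4: [212.4, 231.8], 2.55: [209.7, 232.9], 2.7: [207.3, 234.4]}
top [(0.71, array([207.7, 170.9])), (0.18, array([217.6, 180.5]))]
top {2.1: [209.7, 176.4], 2.25: [208.6, 174.0], 2.4: [207.8, 171.7], 2.55: [207.0, 169.7], 2.7: [206.5, 168.0]}
```

All three tab tips agree to within about 1 mm (-87.2, -86.9, -88.0): all home. The keeper is at about 2.5 rad, with its bar near rack x = +22 mm, z = 107 mm. I'll straddle the bar from above, fingers closing along rack x.

```bash
python3 - <<'E'
from h import *
plan((rk(-.10,.085,.20),170),(rk(.022,.09,.18),114.9),(rk(.022,.09,.15),114.9,1))
E
```

```text
[{"dx":-0.0064,"dy":0.0005,"dz":-0.0055,"rx":-0.001,"ry":-0.003,"rz":0.121},{"dx":-0.0063,"dy":0.0013,"dz":-0.0055,"rz":0.122},{"dx":-0.006,"dy":0.0021,"dz":-0.0055,"rx":-0.001,"rz":0.121},{"dx":-0.0058,"dy":0.0028,"dz":-0.0056,"rz":0.122},{"dx":-0.0053,"dy":0.0034,"dz":-0.0055,"rz":0.121},{"dx":-0.0139,"dy":0.0106,"dz":0.0029,"rz":0.138},{"dx":-0.0123,"dy":0.0124,"dz":0.0028,"rz":0.137},{"dx":-0.0105,"dy":0.0139,"dz":0.0029,"rz":0.137},{"dx":-0.0085,"dy":0.0152,"dz":0.0028,"rz":0.138},{"dx":-0.0063,"dy":0.0163,"dz":0.0029,"ry":-0.001,"rz":0.137},{"dx":-0.0041,"dy":0.017,"dz":0.0028,"rz":0.138},{"dx":-0.0017,"dy":0.0173,"dz":0.0029,"rz":0.137}]
[{"dz":0.03}]
```

Emit:
arm_command:
  deltas:
    - {"rx": 0, "ry": -0.003, "rz": 0.121, "dx": -0.0065, "dy": 0.0005, "dz": -0.0055, "fingers": 0.05}
    - {"rx": 0, "ry": 0, "rz": 0.121, "dx": -0.0065, "dy": 0.0015, "dz": -0.0055, "fingers": 0.05}
    - {"rx": 0, "ry": 0, "rz": 0.121, "dx": -0.006, "dy": 0.002, "dz": -0.0055, "fingers": 0.05}
    - {"rx": 0, "ry": 0, "rz": 0.121, "dx": -0.006, "dy": 0.003, "dz": -0.0055, "fingers": 0.05}
    - {"rx": 0, "ry": 0, "rz": 0.121, "dx": -0.0055, "dy": 0.0035, "dz": -0.0055, "fingers": 0.05}
    - {"rx": 0, "ry": 0, "rz": 0.138, "dx": -0.014, "dy": 0.0105, "dz": 0.003, "fingers": 0.05}
    - {"rx": 0, "ry": 0, "rz": 0.138, "dx": -0.0125, "dy": 0.0125, "dz": 0.003, "fingers": 0.05}
    - {"rx": 0, "ry": 0, "rz": 0.137, "dx": -0.0105, "dy": 0.014, "dz": 0.003, "fingers": 0.05}
    - {"rx": 0, "ry": 0, "rz": 0.138, "dx": -0.0085, "dy": 0.015, "dz": 0.003, "fingers": 0.05}
    - {"rx": 0, "ry": 0, "rz": 0.137, "dx": -0.0065, "dy": 0.0165, "dz": 0.003, "fingers": 0.05}
    - {"rx": 0, "ry": 0, "rz": 0.138, "dx": -0.004, "dy": 0.017, "dz": 0.003, "fingers": 0.05}
    - {"rx": 0, "ry": 0, "rz": 0.137, "dx": -0.0015, "dy": 0.0175, "dz": 0.003, "fingers": 0.05}

```text
time_s: 31.15
position: [0.6052, 0.3805, 0.1786]
tool_rot: [[-0.417, 0.909, 0.0], [0.909, 0.417, -0.002], [-0.001, -0.001, -1.0]]
ft_force: [-0.8, -0.0, -0.2]
grip_width: 0.05
gripper_force: 0.0
```

```bash
cat > bar.py <<'E'
from h import *
where();s=env.observe();print(np.round(s["tool_rot"],3)[2],np.round(s["q"],1))
w=env.get_image("wrist")
for r in env.tip_of("keeper_bar",w)[:2]:print("bar tip",round(r["p"],2),np.round(r["location"]))
# scan lines along bay x at bar-height candidates: brightness profile along the image rows under the fingers
g=w["color"].mean(2)
for n in(.13,.16,.20):
  for z in(.107,):
    x=np.arange(-.02,.07,.002);u=np.array([proj(w,rk(a,n,z)) for a in x],np.float32)
    print("n",n,"px",u[0].round(),u[-1].round());print(" ".join("%d"%v for v in cv2.remap(g.astype(np.float32),u[:,:1],u[:,1:],1)[:,0]))
E
python3 bar.py
```

```text
t 31.15 bayx 0.0241 n 0.0903 z 0.1786 yaw 114.63 F [-0.8 -0.  -0.2] w 0.05 0.0
[-0.001 -0.001 -1.   ] [22.7 41.1 48.2 -0.1 90.7 -1.9]
bar tip 0.72 [316. 195.]
n 0.13 px [256. 163.] [379. 163.]
203 204 205 204 205 204 205 205 205 205 204 204 199 172 143 133 160 190 203 203 198 187 176 161 163 176 187 201 203 202 185 165 156 140 124 132 136 135 135 135 135 135 134 134 134 135
n 0.16 px [253. 121.] [382. 120.]
191 188 192 195 194 197 194 187 175 164 162 163 165 164 161 157 151 150 154 157 160 155 156 159 158 160 157 157 166 172 170 167 156 142 127 128 132 133 134 133 133 133 134 134 131 130
n 0.2 px [249.  58.] [386.  57.]
171 168 171 173 172 172 172 172 173 174 176 163 148 131 114 114 131 151 168 178 178 172 173 167 159 168 176 177 186 189 188 189 177 161 142 128 131 132 130 132 132 133 131 130 129 130
```

The bar is at rack x ≈ +20 mm, between the fingers. I'll descend around it, close to 20 mm, and swing it forward.

Emit:
arm_command:
  deltas:
    - {"rx": 0, "ry": 0, "rz": 0, "dx": 0, "dy": -0.004, "dz": 0.03, "fingers": 0.05}
    - {"rx": 0, "ry": 0, "rz": 0, "dx": 0, "dy": 0, "dz": 0.03, "fingers": 0.05}
    - {"rx": 0, "ry": 0, "rz": 0, "dx": 0, "dy": 0, "dz": 0.027, "fingers": 0.05}
    - {"rx": 0, "ry": 0, "rz": 0, "dx": 0, "dy": 0, "dz": 0, "fingers": 0.05}
    - {"rx": 0, "ry": 0, "rz": 0, "dx": 0, "dy": 0, "dz": 0, "fingers": 0.022}
    - {"rx": 0, "ry": 0, "rz": 0, "dx": 0, "dy": 0, "dz": 0, "fingers": 0.022}
    - {"rx": 0, "ry": 0, "rz": 0, "dx": 0, "dy": 0, "dz": 0, "fingers": 0.022}
  squeeze: 20

```text
time_s: 31.95
position: [0.6015, 0.3791, 0.0951]
tool_rot: [[-0.423, 0.906, 0.005], [0.906, 0.423, 0.0], [-0.002, 0.004, -1.0]]
ft_force: [0.0, -0.6, -0.2]
grip_width: 0.0221
gripper_force: 0.0
```

```bash
python3 -c "from h import *
where()"
```

```text
t 31.95 bayx 0.0202 n 0.0906 z 0.0951 yaw 115.02 F [ 0.  -0.6 -0.2] w 0.0221 0.0
```

Emit:
arm_command:
  deltas:
    - {"rx": 0, "ry": 0, "rz": 0, "dx": 0, "dy": -0.003, "dz": 0.006, "fingers": 0.022}
    - {"rx": 0, "ry": 0, "rz": 0, "dx": 0, "dy": -0.008, "dz": 0, "fingers": 0.022}
    - {"rx": 0, "ry": 0, "rz": 0, "dx": 0, "dy": -0.01, "dz": 0, "fingers": 0.022}
    - {"rx": 0, "ry": 0, "rz": 0, "dx": 0, "dy": -0.01, "dz": 0, "fingers": 0.022}
    - {"rx": 0, "ry": 0, "rz": 0, "dx": 0, "dy": -0.01, "dz": 0, "fingers": 0.022}
    - {"rx": 0, "ry": 0, "rz": 0, "dx": 0, "dy": -0.01, "dz": 0.002, "fingers": 0.022}
    - {"rx": 0, "ry": 0, "rz": 0, "dx": 0, "dy": -0.01, "dz": 0.003, "fingers": 0.022}
    - {"rx": 0, "ry": 0, "rz": 0, "dx": 0, "dy": -0.01, "dz": 0.004, "fingers": 0.022}
    - {"rx": 0, "ry": 0, "rz": 0, "dx": 0, "dy": 0, "dz": 0, "fingers": 0.022}

```text
time_s: 32.85
position: [0.5353, 0.3483, 0.0778]
tool_rot: [[-0.423, 0.906, 0.0], [0.906, 0.423, -0.002], [-0.002, -0.0, -1.0]]
ft_force: [0.2, 0.3, -0.4]
grip_width: 0.0221
gripper_force: 0.0
```

```bash
cat > kb.py <<'E'
from h import *
where()
for n in("scene","top"):
    p=env.get_image(n);r=env.tip_of("keeper_bar",p);print(n,[(round(x["p"],2),np.round(x["location"],1)) for x in r[:2]])
    print({th:np.round(proj(p,rk(-.005-.056*np.sin(2-th),NM,.058+.056*np.cos(2-th))),1).tolist() for th in(0,.3,.7,1.0,1.2,1.4,1.8,2.4)})
E
python3 kb.py
```

```text
t 32.85 bayx -0.0528 n 0.0905 z 0.0778 yaw 115.0 F [ 0.2  0.3 -0.4] w 0.0221 0.0
scene [(0.67, array([237. , 242.5]))]
{0: [244.3, 262.1], 0.3: [245.5, 256.7], 0.7: [244.0, 248.7], 1.0: [240.7, 242.8], 1.2: [237.6, 239.2], 1.4: [233.9, 236.2], 1.8: [225.3, 232.1], 2.4: [212.4, 231.8]}
top [(0.73, array([388.9, 240.5]))]
{0: [222.6, 196.9], 0.3: [222.2, 197.6], 0.7: [220.6, 196.2], 1.0: [218.6, 193.6], 1.2: [217.1, 191.1], 1.4: [215.4, 188.2], 1.8: [212.0, 181.5], 2.4: [207.8, 171.7]}
```

The keeper is now at about 1.2 rad, forward of vertical. I'll lift off, shut the fingers, and press the bar down from above along its arc.

Emit:
arm_command:
  deltas:
    - {"rx": 0, "ry": 0, "rz": 0, "dx": 0, "dy": -0.003, "dz": 0, "fingers": 0.03}
    - {"rx": 0, "ry": 0, "rz": 0, "dx": 0, "dy": 0, "dz": -0.03, "fingers": 0.03}
    - {"rx": 0, "ry": 0, "rz": 0, "dx": 0, "dy": 0, "dz": -0.03, "fingers": 0.03}
    - {"rx": 0, "ry": 0, "rz": 0, "dx": 0, "dy": 0.007, "dz": 0, "fingers": 0.0}
    - {"rx": 0, "ry": 0, "rz": 0, "dx": 0, "dy": 0, "dz": 0, "fingers": 0.0}
    - {"rx": 0, "ry": 0, "rz": 0, "dx": 0, "dy": 0, "dz": 0, "fingers": 0.0}
    - {"rx": 0, "ry": 0, "rz": 0, "dx": 0, "dy": 0, "dz": 0, "fingers": 0.0}

```text
time_s: 33.75
position: [0.5396, 0.3503, 0.1369]
tool_rot: [[-0.422, 0.906, -0.0], [0.906, 0.422, -0.002], [-0.001, -0.001, -1.0]]
ft_force: [-0.0, -0.0, 0.1]
grip_width: -0.0001
gripper_force: 0.0
```

```bash
python3 kb.py|head -2
```

```text
t 33.75 bayx -0.0481 n 0.0906 z 0.1369 yaw 114.98 F [-0.  -0.   0.1] w -0.0001 0.0
scene [(0.68, array([237.3, 241.1]))]
```

Emit:
arm_command:
  deltas:
    - {"rx": 0, "ry": 0, "rz": 0, "dx": 0, "dy": 0, "dz": 0.025, "fingers": 0.0}
    - {"rx": 0, "ry": 0, "rz": 0, "dx": 0, "dy": -0.002, "dz": 0.012, "fingers": 0.0}
    - {"rx": 0, "ry": 0, "rz": 0, "dx": 0, "dy": -0.004, "dz": 0.008, "fingers": 0.0}
    - {"rx": 0, "ry": 0, "rz": 0, "dx": 0, "dy": -0.003, "dz": 0.008, "fingers": 0.0}
    - {"rx": 0, "ry": 0, "rz": 0, "dx": 0, "dy": -0.002, "dz": 0.008, "fingers": 0.0}
    - {"rx": 0, "ry": 0, "rz": 0, "dx": 0, "dy": -0.001, "dz": 0.008, "fingers": 0.0}
    - {"rx": 0, "ry": 0, "rz": 0, "dx": 0, "dy": 0, "dz": 0, "fingers": 0.0}

```text
time_s: 34.65
position: [0.5291, 0.3453, 0.0681]
tool_rot: [[-0.422, 0.906, 0.001], [0.906, 0.422, -0.001], [-0.001, 0.0, -1.0]]
ft_force: [-0.1, 0.3, 0.2]
grip_width: -0.0003
gripper_force: 0.0
```

```bash
python3 kb.py|head -2
```

```text
t 34.65 bayx -0.0597 n 0.0904 z 0.0681 yaw 114.98 F [-0.1  0.3  0.2] w -0.0003 0.0
scene [(0.59, array([247.1, 257.9]))]
```

Emit:
arm_command:
  deltas:
    - {"rx": 0, "ry": 0, "rz": 0, "dx": 0, "dy": 0, "dz": 0.008, "fingers": 0.0}
    - {"rx": 0, "ry": 0, "rz": 0, "dx": 0, "dy": 0, "dz": 0.008, "fingers": 0.0}
    - {"rx": 0, "ry": 0, "rz": 0, "dx": 0, "dy": 0.0005, "dz": 0.006, "fingers": 0.0}
    - {"rx": 0, "ry": 0, "rz": 0, "dx": 0, "dy": 0.0005, "dz": 0.004, "fingers": 0.0}
    - {"rx": 0, "ry": 0, "rz": 0, "dx": 0, "dy": 0, "dz": 0.003, "fingers": 0.0}
    - {"rx": 0, "ry": 0, "rz": 0, "dx": 0, "dy": 0, "dz": 0, "fingers": 0.0}

```text
time_s: 35.45
position: [0.5301, 0.3457, 0.0397]
tool_rot: [[-0.422, 0.906, 0.001], [0.906, 0.422, -0.001], [-0.002, 0.0, -1.0]]
ft_force: [0.6, 0.4, 0.8]
grip_width: -0.0002
gripper_force: 0.0
```

```bash
python3 kb.py|head -2
```

```text
t 35.45 bayx -0.0586 n 0.0904 z 0.0397 yaw 114.98 F [0.6 0.4 0.8] w -0.0002 0.0
scene [(0.62, array([247.2, 261.2])), (0.49, array([237.3, 249.6]))]
```

Emit:
arm_command:
  deltas:
    - {"rx": 0, "ry": 0, "rz": 0, "dx": 0, "dy": 0, "dz": 0.001, "fingers": 0.0}
    - {"rx": 0, "ry": 0, "rz": 0, "dx": 0, "dy": 0, "dz": 0.001, "fingers": 0.0}
    - {"rx": 0, "ry": 0, "rz": 0, "dx": 0, "dy": 0, "dz": 0, "fingers": 0.0}

```text
time_s: 35.95
position: [0.5305, 0.3459, 0.0389]
tool_rot: [[-0.422, 0.906, 0.003], [0.906, 0.422, -0.0], [-0.002, 0.002, -1.0]]
ft_force: [0.3, -0.2, 4.5]
grip_width: 0.0001
gripper_force: 2.3
```

Emit:
arm_command:
  deltas:
    - {"rx": 0, "ry": 0, "rz": 0, "dx": 0, "dy": 0, "dz": 0.0015, "fingers": 0.0}
    - {"rx": 0, "ry": 0, "rz": 0, "dx": 0, "dy": 0, "dz": 0, "fingers": 0.0}

```text
time_s: 36.15
position: [0.5307, 0.346, 0.0387]
tool_rot: [[-0.422, 0.906, 0.004], [0.906, 0.423, -0.0], [-0.002, 0.003, -1.0]]
ft_force: [-4.0, -1.5, 14.1]
grip_width: -0.0003
gripper_force: 6.9
```

Emit:
arm_command:
  deltas:
    - {"rx": 0, "ry": 0, "rz": 0, "dx": 0, "dy": 0, "dz": -0.01, "fingers": 0.0}
    - {"rx": 0, "ry": 0, "rz": 0, "dx": 0, "dy": -0.01, "dz": -0.03, "fingers": 0.0}
    - {"rx": 0, "ry": 0, "rz": 0, "dx": 0, "dy": -0.03, "dz": -0.04, "fingers": 0.0}
    - {"rx": 0, "ry": 0, "rz": 0, "dx": -0.03, "dy": -0.04, "dz": -0.04, "fingers": 0.0}
    - {"rx": 0, "ry": 0, "rz": 0, "dx": -0.04, "dy": -0.03, "dz": -0.03, "fingers": 0.0}
    - {"rx": 0, "ry": 0, "rz": 0, "dx": 0, "dy": 0, "dz": 0, "fingers": 0.0}

```text
time_s: 36.75
position: [0.4668, 0.2501, 0.1775]
tool_rot: [[-0.42, 0.907, 0.008], [0.908, 0.42, -0.0], [-0.003, 0.007, -1.0]]
ft_force: [0.0, -0.1, -0.6]
grip_width: -0.0001
gripper_force: 0.0
```

```bash
python3 kb.py; python3 tips.py; python3 - <<'E'
from h import *
P={n:env.get_image(n) for n in("scene","top")}
for q in("dropper","bench_clock","green_brush","staining_jar","section_brush","loaded_carrier","carrier"):
    for n,p in P.items():print(q,n,[(round(x["p"],2),[round(v) for v in x["location"]]) for x in env.tip_of(q,p)[:2]])
# keeper bar in the wrist view: profile along bay x at z .035 between tabs
w=env.get_image("wrist");g=w["color"].mean(2).astype(np.float32)
for n in(.069,.141):
    x=np.arange(-.075,-.04,.001);u=np.array([proj(w,rk(a,n,.037)) for a in x],np.float32)
    print(n,u[0].round(),cv2.remap(g,u[:,:1],u[:,1:],1)[:,0].astype(int))
E
```

```text
t 36.75 bayx -0.1563 n 0.0303 z 0.1775 yaw 114.84 F [ 0.  -0.1 -0.6] w -0.0001 0.0
scene [(0.66, array([245.8, 263.3])), (0.59, array([206.4, 282.7]))]
{0: [244.3, 262.1], 0.3: [245.5, 256.7], 0.7: [244.0, 248.7], 1.0: [240.7, 242.8], 1.2: [237.6, 239.2], 1.4: [233.9, 236.2], 1.8: [225.3, 232.1], 2.4: [212.4, 231.8]}
top []
{0: [222.6, 196.9], 0.3: [222.2, 197.6], 0.7: [220.6, 196.2], 1.0: [218.6, 193.6], 1.2: [217.1, 191.1], 1.4: [215.4, 188.2], 1.8: [212.0, 181.5], 2.4: [207.8, 171.7]}
t 36.95 bayx -0.1553 n 0.0332 z 0.1729 yaw 115.0 F [ 0.6 -0.8  0.3] w 0.0001 0.0
right profile from x=-.11: [135 127 114 101  95  96  95  95  94  94  95  95  96 100 111 135 165 186
 196 199 199 199 199 199 196 194 194 195 196 196 198 198 199 199 199 199
 198 197 193 179 157 136]
mid profile from x=-.11: [134 128 119 110 105 105 106 106 104 104 105 108 108 108 114 136 170 198
 209 211 212 212 211 211 211 210 210 209 210 211 210 210 211 211 211 211
 210 209 203 186 160 137]
left profile from x=-.11: [124 115 111 111 111 111 110 110 110 111 111 110 112 123 158 200 223 227
 227 227 227 227 227 227 227 22
[... 376 characters left out ...]
99, 215])]
staining_jar top [(0.93, [391, 241])]
section_brush scene [(0.62, [416, 195]), (0.35, [220, 262])]
section_brush top [(0.85, [440, 240]), (0.58, [218, 182])]
loaded_carrier scene [(0.63, [212, 281])]
loaded_carrier top [(0.65, [201, 188]), (0.36, [235, 169])]
carrier scene [(0.97, [220, 260]), (0.69, [305, 231])]
carrier top [(0.82, [307, 190]), (0.81, [237, 172])]
0.069 [402. 152.] [ 98 100 103 108 109 108 103  99  98  97  96  98  98 103 114 133 153 166
 165 152 146 160 181 194 198 192 184 179 173 164 155 147 142 142 141]
0.141 [409.  70.] [ 99 114 128 132 126 114  98  90  88  89  89  91  91  98 116 137 156 169
 172 159 145 153 167 175 185 191 195 194 190 183 176 166 162 160 158]
```

```bash
python3 -c "
from rig import env
print(env.close_job())"
```

```text
the job is handed in; nothing more can be done
None
```

Job handed in at about 37 s: both upper carriers are fully home in the two free bays and the keeper is pressed down to its stop; the first lift took both carriers off together, so I set the pair back on the stack (tabs facing the other way) and then moved them one by one.

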